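Put the coax adapters away and close the keyed canister

TASK

Pick up the steel cup and pour all six adapters out of it into the canister, then stand the empty cup upright on the bench. Close the canister with its lid, turned so that the tab drops into the notch in the rim and the lid lies flat and fully home, without forcing it. Leave the drink can, the screwdriver and the clock where they are.

Things in the scene. Friction and masses are not known exactly. Their poses are not given: they have to be found in the camera images.
- cup: Loose plain steel cup without handle, upright on the bench: 85 mm tall, outer diameter 55 mm at the foot growing to 65 mm at the rim, wall 3 mm, bottom 4 mm, 0.11 kg. The six adapters in it reach about 52 mm above the bench. Origin at the centre of its underside, z up its axis.
- cup_rim (a point): Centre of the cup's mouth, 85 mm above the cup's origin along its axis.
- canister: Round open aluminium canister fixed to the bench: outer diameter 108 mm, inner 100 mm, 75 mm tall, floor 4 mm. Its rim has one notch, 16 mm wide, 12 mm deep, right through the wall. Under the notch a dark fixing ear (3 mm thick, 26 mm wide) sticks out along x to 75 mm from the axis. Origin at the centre of its underside, z up, x towards the notch.
- canister_notch (a point): Middle of the notch at the level of the rim: 52 mm from the canister's axis along its x, 75 mm above the bench.
- lid: Loose aluminium lid, 0.14 kg, right way up on the bench. From below: plug 8 mm high (diameter 86 mm tapering out to 93), cover disc of diameter 114 mm (8 to 13 mm above the origin), black upright bar grip 52 mm long along x, 14 mm wide along y, top 47 mm above the origin. Origin at the centre of the plug's underside, z up, x towards the tab. Seated, its origin is 67 mm above the bench.
- lid_tab (a point): Outer end of the lid's one tab, 66 mm from the lid's axis along its x, 5 mm above its origin. The tab is 10 mm wide and 8 mm high, under the disc. Over the canister's notch (x axes the same way) it drops in and the disc lies flat on the rim; elsewhere it rides on the rim and the lid stands crooked.
- drink_can: Bystander: plain aluminium drink can, 66 mm in diameter, 115 mm tall. Origin at the centre of its underside.
- screwdriver: Bystander: screwdriver lying on the bench, about 0.2 m long along its x (handle towards -x). Origin near its middle.
- clock: Bystander: white desk clock, a block 60 mm (x) by 75 mm (y) by 70 mm tall. Origin at the centre of its underside.
- adapter0: One of six alike steel barrel adapters (coaxial connectors): 24 mm long, 15.6 mm in diameter with a 19 mm collar round the middle, 22 g. At the start in the cup. Origin at its centre, z along its axis. Smooth: slides on steel at about 15 degrees.
- adapter1: One of six alike steel barrel adapters (coaxial connectors): 24 mm long, 15.6 mm in diameter with a 19 mm collar round the middle, 22 g. At the start in the cup. Origin at its centre, z along its axis. Smooth: slides on steel at about 15 degrees.
- adapter2: One of six alike steel barrel adapters (coaxial connectors): 24 mm long, 15.6 mm in diameter with a 19 mm collar round the middle, 22 g. At the start in the cup. Origin at its centre, z along its axis. Smooth: slides on steel at about 15 degrees.
- adapter3: One of six alike steel barrel adapters (coaxial connectors): 24 mm long, 15.6 mm in diameter with a 19 mm collar round the middle, 22 g. At the start in the cup. Origin at its centre, z along its axis. Smooth: slides on steel at about 15 degrees.
- adapter4: One of six alike steel barrel adapters (coaxial connectors): 24 mm long, 15.6 mm in diameter with a 19 mm collar round the middle, 22 g. At the start in the cup. Origin at its centre, z along its axis. Smooth: slides on steel at about 15 degrees.
- adapter5: One of six alike steel barrel adapters (coaxial connectors): 24 mm long, 15.6 mm in diameter with a 19 mm collar round the middle, 22 g. At the start in the cup. Origin at its centre, z along its axis. Smooth: slides on steel at about 15 degrees.

How it is judged:
By the outcome, as a careful person would: the job done as asked, in the order asked, and still so for the second after the job is handed in, with the robot touching nothing.
It also fails if it takes over 69 s, if anything falls off the work surface, if the arm or the gripper's body presses on something with over 40 N, if the wrist force passes 120 N, or if a joint passes its speed limit or range.

ROBOT

A 7-joint arm with a two-finger parallel gripper is mounted at the origin on the work surface. World frame = base frame: x ahead of the robot, y to its left, z up, the work surface at z = 0. Lengths are in m, angles in degrees, forces in N, time in s.
With the tool pointing down it reaches from about 0.425 to 0.875 m from the base axis. Payload 4.7 kg.
Tool frame: the origin (TCP) lies at the very end of the fingers, on their centre line; the grasp point (between the pads) lies env.tcp_to_grasp behind it (env.tcp_to_grasp is the distance from the TCP to the grasp point, in m); z points along the fingers, x is the direction in which the jaws open and shut, and the axes are right-handed (so a half turn about z gives the same grasp; the last joint's range is limited). The gripper opens to 87 mm and grips with 3 to 60 N. Pads are 19 mm wide; open, the fingers measure 117 mm over their backs; the gripper's body (75 mm by 190 mm) begins 51 mm behind the grasp point.
Start: joints at [-72.072, 18.392, -4.016, 83.108, 1.295, 78.541, -3.26], TCP at [0.191, 0.621, 0.202] pointing down, gripper open.
Joint ranges: [-163.93, 163.93], [-17.29, 119.83], [-79.2, 71.16], [3.27, 140.29], [-89.18, 269.18], [5.43, 117.66], [-154.24, 154.24]. Speed limits (degrees/s): [147.25, 147.25, 180, 180, 180, 180, 180].

INTERFACE

Orientations are given as [roll, pitch, yaw] about the fixed x, y, z axes, in that order (R = Rz(yaw) Ry(pitch) Rx(roll)).
In Python, from cell import env gives the robot as it stands. The module is installed in compiled form; this text tells all that it offers.
- The arm moves only by the tool send_rows, never from a script. Its argument "steps" is a list of rows, each a list of 3 entries, a list of its own where there are three numbers: the shift along the tool's x, y, z in m, then the turn, a rotation vector about the tool's x, y, z in rad, then the finger opening in m, from 0 to 0.087. A call has exactly 5 rows; each row is the pose to reach, as a shift and turn from the pose commanded when the call began, along the tool's axes at that moment; what a row does not reach only later rows make up. A row lasts 1/12 s, in which the tool goes at most 41.7 mm and 7.16 degrees, less where a joint would pass 70% of its speed; a pose out of reach is approached as far as the arm can. A call with a gripper value outside its range is refused whole. The fingers move at their own pace and stop on an object; "grip_force" is the grip in N (left out, the last holds). Time passes only in rows, so rows that repeat a pose let the fingers close, or fill a call up. It gives the time, the measured TCP pose, the force and the opening at its end, in the units of the state.
- env.get_obs(): the state, without advancing time (a new reading comes with each control period).
- env.read_camera(name): name is "side" or "top" or "wrist"; returns a dict with "pixels" (400x640x3 uint8, red, green, blue), "fx", "fy", "cx", "cy" (pixels), "k1" (the pictures are not rectified: a ray, as slopes to the right and down, at radius r is drawn at 1 + k1 r^2 times it, then the intrinsics apply), "position" and "rotation" of the camera in the world. Camera axes: x right, y up, looking along -z (the intrinsics and any distortion apply to the point x, -y, -z); pixel columns grow to the right and rows downward; lengths in m; the calibration is good to about 2 mm. A picture is of the moment at which its call begins. There is no depth.
- env.sign_off(): hands the job in, once; it reports no verdict.
The state is a dict: "time_s": time; "qpos": joint angles; "joint_velocities": joint speeds; "effort": joint torques, N m; "tool_pos": TCP position; "tool_rot": TCP orientation; "force": force on the tool from outside, world axes, zero at the start; "wrist_torque": the same for the moment, N m; "grip_width": finger opening in m.
Only numpy, scipy, OpenCV 4.12 (cv2) and the standard library are available. Lean on these libraries where they do the work, as an engineer would, in place of code of your own. Each camera call takes 0.05 s, during which the arm holds its last target.

## Working session

There is one attempt and no reset: what is moved stays moved. The work goes in short steps, Python scripts to look and compute and a tool call to move; the robot and the scene stay as the last step left them, time stands still between calls to the robot, and variables do not carry over. Pictures are saved under pics/ and viewed, and the job is handed in when it is done.

Besides the shell and the picture viewer there is one more tool, called after "Request:" as name(argument=value, ...) on one line, values as JSON. send_rows: Moves the arm, as the interface text tells. Its arguments: {"type":"object","properties":{"steps":{"type":"array"},"grip_force":{"type":"number"}},"required":["steps"]}

```bash
mkdir -p pics; ls
python3 - <<'E'
from cell import env
import cv2,pprint
print(env.tcp_to_grasp); pprint.pprint(env.get_obs())
for n in ["side","top","wrist"]:
    c=env.read_camera(n); cv2.imwrite(f"pics/{n}0.png",c["pixels"][:,:,::-1])
    print(n,{k:v for k,v in c.items() if k!="pixels"})
E
```

```text
pics
0.0187
{'effort': array([-2.23014190e-04, -4.91287494e+01, -4.03892007e-01, -3.12529421e+01,
       -6.38487772e-02,  4.39742999e-02,  1.68816932e-04]),
 'force': array([-0.03033961, -0.82935032, -0.45147825]),
 'grip_width': 0.08715053196953133,
 'joint_velocities': array([ 4.40591928e-02, -4.27410683e-02,  5.77796004e-03, -7.45871907e-05,
       -1.68702926e-02, -6.87817585e-02, -8.00586545e-02]),
 'qpos': array([-72.07247093,  18.43942744,  -4.01827297,  83.17410149,
         1.29525603,  78.53946509,  -3.26114257]),
 'time_s': 0.0,
 'tool_pos': array([0.19119165, 0.62063867, 0.20046476]),
 'tool_rot': array([1.79994973e+02, 1.07727207e-01, 7.28837082e+01]),
 'wrist_torque': array([ 0.02173562,  0.03865784, -0.00216047])}
side {'fx': 413.4799670606532, 'fy': 413.4799670606532, 'cx': 323.2793029795962, 'cy': 195.21065508936474, 'k1': -0.03398137718442372, 'position': array([ 0.54003707, -0.78034731,  0.9948659 ]), 'rotation': array([40.74562573,  0.04520677, -6.67922924])}
top {'fx': 381.4305125127714, 'fy': 381.4305125127714, 'cx': 314.93508654137133, 'cy': 195.30668614130786, 'k1': -0.0033407737105021615, 'position': array([ 0.52102414, -0.01907222,  1.04699563]), 'rotation': array([  6.32771123,   0.11827268, -89.84719874])}
wrist {'fx': 319.43884266342013, 'fy': 319.43884266342013, 'cx': 317.4973743735659, 'cy': 200.11502257681303, 'k1': -0.022289738199681112, 'position': array([0.12753289, 0.64096691, 0.38319865]), 'rotation': array([-14.33013136,   0.12877299,  72.83010755])}
```

View pics/side0.png

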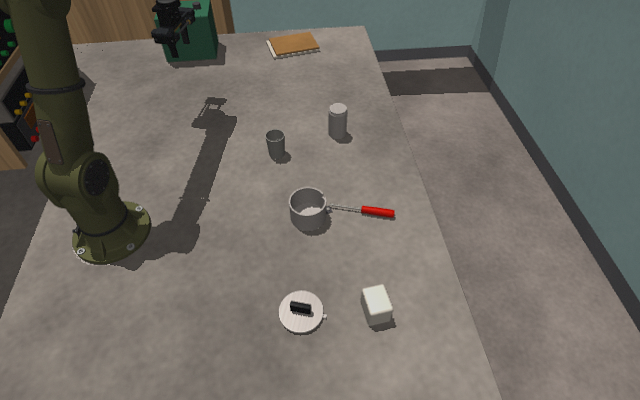

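View pics/top0.png

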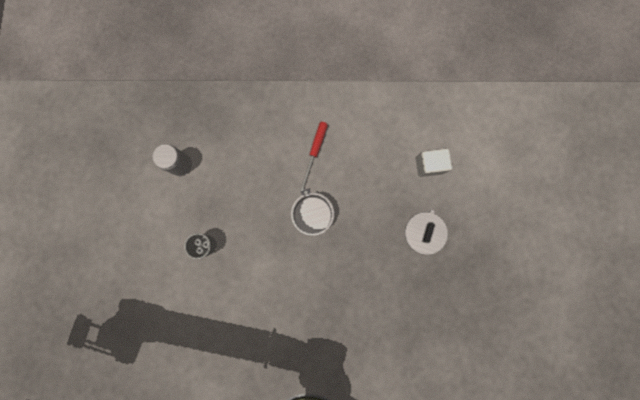

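View pics/wrist0.png

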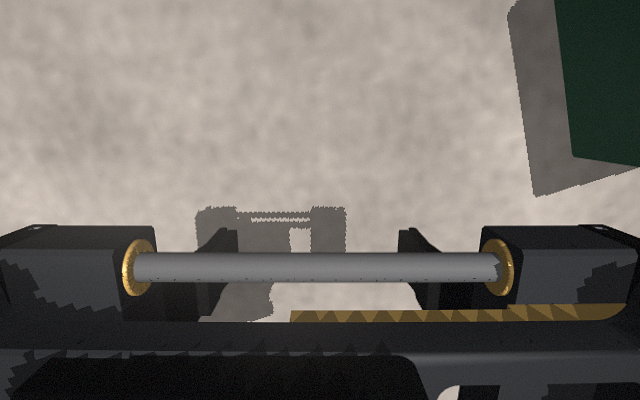

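Side: cup (276,143), canister (308,210) with the screwdriver tip near its notch side, lid (301,312), clock (377,304), can (338,121). Top view: cup (197,246), canister (313,214), ear at ~(307,192), lid (427,233) with its tab at ~(432,212). Now crop and measure.

```bash
cat > h.py <<'E'
import numpy as np,cv2
from scipy.spatial.transform import Rotation as R
from cell import env
def cam(n,save=None):
    c=env.read_camera(n)
    if save: cv2.imwrite(f"pics/{save}.png",c["pixels"][:,:,::-1])
    return c
def mats(c):
    Rm=R.from_euler('xyz',c["rotation"],degrees=True).as_matrix()
    return Rm,np.array(c["position"])
def ray(c,u,v):
    Rm,p=mats(c)
    xd=np.array([(u-c["cx"])/c["fx"],(v-c["cy"])/c["fy"]]); x=xd.copy()
    for _ in range(20): x=xd/(1+c["k1"]*(x@x))
    d=Rm@np.array([x[0],-x[1],-1]); return p,d/np.linalg.norm(d)
def onz(c,u,v,z):
    p,d=ray(c,u,v); return p+d*(z-p[2])/d[2]
def proj(c,P):
    Rm,p=mats(c); q=Rm.T@(np.array(P)-p); x=np.array([q[0],-q[1]])/-q[2]
    x=x*(1+c["k1"]*(x@x)); return np.array([x[0]*c["fx"]+c["cx"],x[1]*c["fy"]+c["cy"]])
def crop(c,u,v,w,h,s,name):
    im=c["pixels"][v-h//2:v+h//2,u-w//2:u+w//2,::-1]
    cv2.imwrite(f"pics/{name}.png",cv2.resize(im,None,fx=s,fy=s,interpolation=cv2.INTER_CUBIC))
E
python3 - <<'E'
from h import *
c=cam("top"); 
crop(c,313,214,80,60,8,"t_can"); crop(c,427,233,80,60,8,"t_lid"); crop(c,197,246,80,60,8,"t_cup")
c=cam("side"); crop(c,308,210,80,60,8,"s_can")
E
```

```text
(no output)
```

View pics/t_can.png

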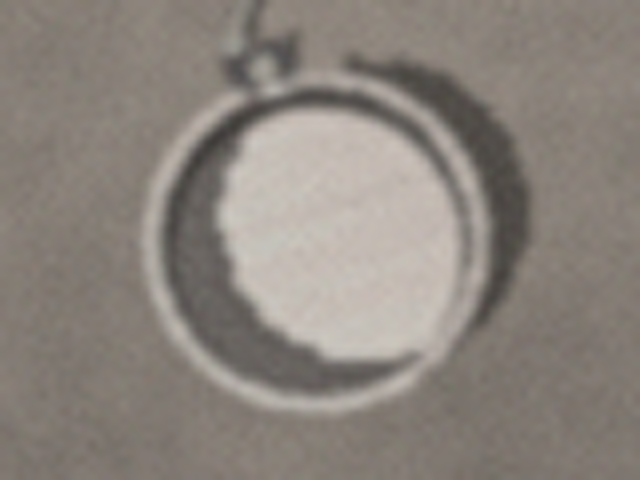

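View pics/t_lid.png

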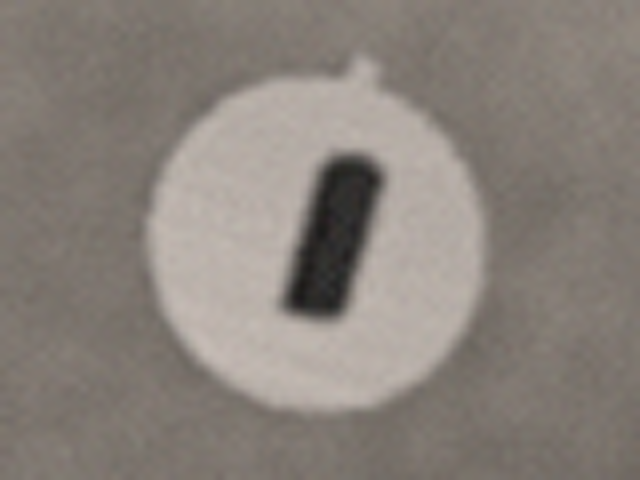

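View pics/t_cup.png

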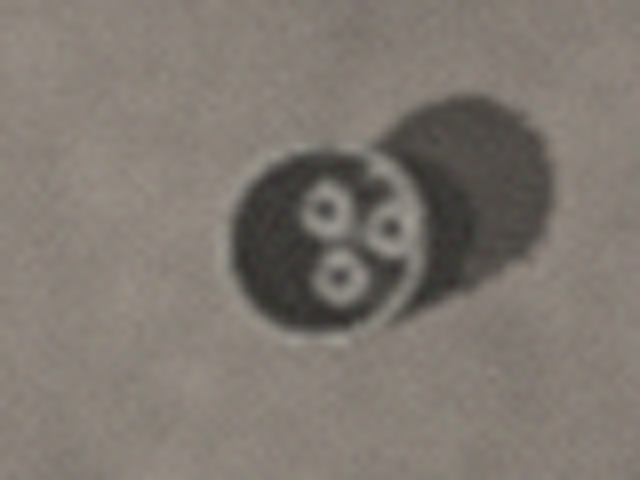

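View pics/s_can.png

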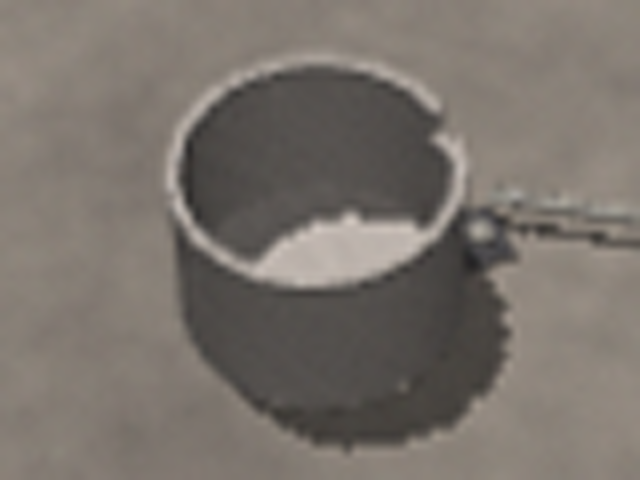

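```bash
cat >> h.py <<'E'
from scipy.optimize import least_squares
from scipy.ndimage import map_coordinates,gaussian_filter
def samp(c,P):
    g=gaussian_filter(c["pixels"].astype(float).mean(2),0.5)
    uv=np.array([proj(c,p) for p in P]); return map_coordinates(g,[uv[:,1],uv[:,0]],order=1)
def circ(c,ctr,z,r0,r1,mode,n=72,it=4,fixr=None):
    """mode 'ridge': brightest; 'fall': strongest bright->dark outward. circle fit of edge points"""
    ctr=np.array(ctr[:2],float); rs=np.arange(r0,r1,0.0005)
    for k in range(it):
        pts=[]
        for a in np.linspace(0,2*np.pi,n,endpoint=False):
            P=[(ctr[0]+r*np.cos(a),ctr[1]+r*np.sin(a),z) for r in rs]; s=samp(c,P)
            i=np.argmax(s) if mode=='ridge' else np.argmin(np.gradient(s)) if mode=='fall' else np.argmax(np.gradient(s))
            if 0<i<len(rs)-1: pts.append(P[i][:2])
        pts=np.array(pts)
        f=lambda p:np.hypot(pts[:,0]-p[0],pts[:,1]-p[1])-(p[2] if fixr is None else fixr)
        s=least_squares(f,[ctr[0],ctr[1],(r0+r1)/2],loss='soft_l1',f_scale=.001); ctr=s.x[:2]
    return s.x,np.median(np.abs(f(s.x))),len(pts)
E
python3 - <<'E'
from h import *
T=cam("top");S=cam("side")
for n,c,uv in (("T",T,(312.5,214)),("S",S,(308,204))):
    o=onz(c,*uv,.075); print(n,o,circ(c,o,.075,.045,.062,'ridge'))
for n,c,uv in (("T",T,(427,233)),("S",S,(301,312))):
    o=onz(c,*uv,.013); print("lid",n,o,circ(c,o,.013,.045,.064,'fall'))
for n,c,uv in (("T",T,(197.5,246)),("S",S,(276,137))):
    o=onz(c,*uv,.085); print("cup",n,o,circ(c,o,.085,.024,.038,'ridge'))
# lid tab, grip
hsv=T["pixels"].astype(float).mean(2)
for n,c,uv in (("T",T,(427,233)),("S",S,(301,309))):
    g=c["pixels"].astype(float).mean(2); m=np.zeros_like(g,np.uint8)
    u,v=uv; m[v-18:v+18,u-18:u+18]=(g[v-18:v+18,u-18:u+18]<80)
    k,lab,st,ce=cv2.connectedComponentsWithStats(m); i=1+np.argmax(st[1:,4]); 
    print("grip",n,st[i],ce[i],onz(c,*ce[i],.047))
print("tab T",onz(T,387+363/8,203+65/8,.009))
crop(S,301,312,80,60,8,"s_lid")
crop(S,276,143,80,60,8,"s_cup")
E
```

```text
T [ 0.58082661 -0.0106965   0.075     ] (array([ 0.5818446 , -0.00897148,  0.05236387]), np.float64(0.00037365130432886334), 58)
S [ 0.58383752 -0.02123187  0.075     ] (array([ 0.58203514, -0.00594593,  0.05202249]), np.float64(0.0009296545202067963), 69)
lid T [ 0.53412928 -0.3191574   0.013     ] (array([ 0.53450486, -0.31679476,  0.05649821]), np.float64(0.0004773278367929887), 71)
lid S [ 0.53644196 -0.32038236  0.013     ] (array([ 0.53562608, -0.31558965,  0.05659599]), np.float64(0.0003976198616869181), 72)
cup T [0.49930603 0.27681947 0.085     ] (array([0.5001089 , 0.28096704, 0.03168099]), np.float64(0.0007184798780652812), 65)
cup S [0.50465306 0.26919605 0.085     ] (array([0.51189182, 0.27221736, 0.03079401]), np.float64(0.003216475880423824), 32)
grip T [423 223  12  19 133] [428.16541353 232.18796992] [ 0.5358146 -0.3123927  0.047    ]
grip S [290 301  23  16 232] [300.56034483 308.30603448] [ 0.53628981 -0.3265414   0.047     ]
tab T [ 0.59353946 -0.33671667  0.009     ]
```

View pics/s_lid.png

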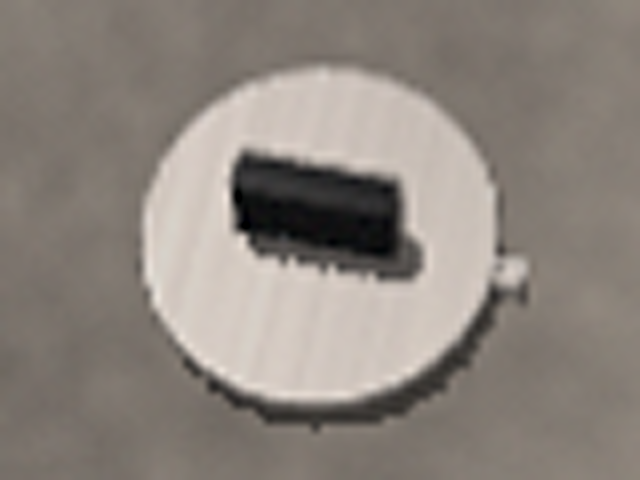

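Run:
```python
from h import *
T=cam("top");S=cam("side")
for n,c,ctr in (("T",T,(.5818,-.0090)),("S",S,(.5820,-.0059))):
    A=np.arange(-40,60,2)
    for r,z in((.052,.075),(.066,.063),):
        s=samp(c,[(ctr[0]+r*np.cos(np.radians(a)),ctr[1]+r*np.sin(np.radians(a)),z) for a in A])
        print(n,r,' '.join(f"{a}:{int(x)}" for a,x in zip(A,s)))
for n,c,ctr in (("T",T,(.5345,-.3168)),("S",S,(.5356,-.3156))):
    A=np.arange(-45,15,2)
    for z in (.009,):
        s=samp(c,[(ctr[0]+.062*np.cos(np.radians(a)),ctr[1]+.062*np.sin(np.radians(a)),z) for a in A])
        print(n,z,' '.join(f"{a}:{int(x)}" for a,x in zip(A,s)))
print(circ(S,(.501,.283),.085,.027,.035,'ridge'))
for p in [(.501,.283,.085),(.501,.283,0)]: print(proj(S,p),proj(T,p))
```

```text
T 0.052 -40:146 -38:142 -36:146 -34:149 -32:150 -30:156 -28:153 -26:152 -24:154 -22:150 -20:145 -18:142 -16:145 -14:151 -12:153 -10:152 -8:151 -6:148 -4:149 -2:148 0:146 2:146 4:141 6:134 8:127 10:128 12:135 14:149 16:151 18:145 20:131 22:122 24:123 26:131 28:145 30:157 32:155 34:156 36:157 38:157 40:164 42:161 44:165 46:161 48:163 50:158 52:160 54:157 56:162 58:161
T 0.066 -40:79 -38:77 -36:83 -34:87 -32:93 -30:96 -28:103 -26:108 -24:115 -22:122 -20:129 -18:132 -16:133 -14:133 -12:130 -10:131 -8:132 -6:132 -4:133 -2:134 0:135 2:130 4:117 6:102 8:94 10:93 12:96 14:100 16:104 18:103 20:108 22:111 24:108 26:106 28:116 30:125 32:130 34:133 36:131 38:131 40:131 42:130 44:129 46:128 48:129 50:129 52:128 54:129 56:128 58:127
S 0.052 -40:136 -38:133 -36:134 -34:139 -32:144 -30:137 -28:138 -26:141 -24:144 -22:142 -20:140 -18:142 -16:144 -14:148 -12:153 -10:156 -8:158 -6:160 -4:162 -2:163 0:164 2:166 4:159 6:153 8:144 10:135 12:130 14:122 16:115 18:111 20:109 22:118 24:134 26:147 28:148 30:156 32:152 34:150 36:155 38:148 40:147 42:151 44:148 46:147 48:148 50:148 52:147 54:148 56:151 58:154
S 
[... 306 characters left out ...]
131 46:133 48:133 50:133 52:131 54:129 56:131 58:133
T 0.009 -45:117 -43:118 -41:120 -39:120 -37:120 -35:119 -33:120 -31:120 -29:118 -27:122 -25:130 -23:141 -21:156 -19:164 -17:164 -15:153 -13:134 -11:122 -9:118 -7:119 -5:118 -3:118 -1:118 1:119 3:121 5:121 7:118 9:118 11:118 13:119
S 0.009 -45:84 -43:86 -41:97 -39:94 -37:90 -35:85 -33:98 -31:107 -29:104 -27:92 -25:99 -23:133 -21:167 -19:187 -17:188 -15:172 -13:144 -11:122 -9:121 -7:122 -5:122 -3:121 -1:121 1:120 3:119 5:119 7:118 9:118 11:119 13:119
(array([0.49873728, 0.28537015, 0.03355469]), np.float64(0.0005621692967420072), 37)
[274.73114234 134.35156342] [195.05943026 245.3102882 ]
[276.9014829 152.9638518] [204.86404511 244.6850311 ]
```

View pics/s_cup.png

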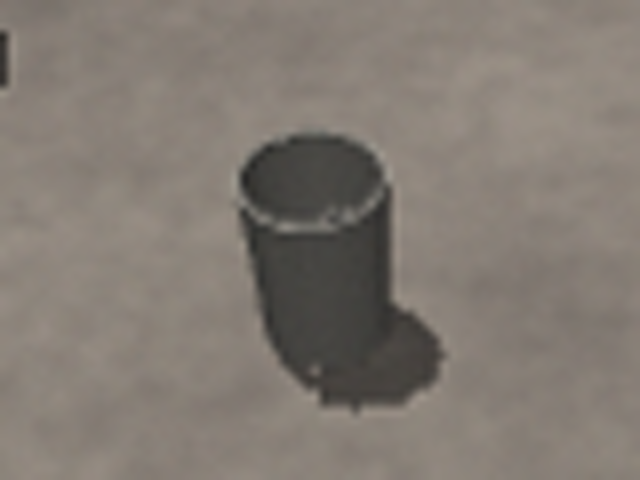

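Measured: cup ≈ (0.5005, 0.278); canister ≈ (0.582, −0.0075) with its notch at yaw ≈ 16°; lid ≈ (0.535, −0.316) with yaw ≈ −18°. The fitted radii match the given sizes.

Plan: grasp the cup with the tool leaning about 65° sideways, so that tilting about the jaw axis pours it. I'll write a planning helper next.

```bash
cat >> h.py <<'E'
import json
def cur():
    o=env.get_obs(); 
    with open("log.jsonl","a") as f: f.write(json.dumps(dict(q=list(o["qpos"]),p=list(o["tool_pos"]),r=list(o["tool_rot"])))+"\n")
    return o,np.array(o["tool_pos"]),R.from_euler('xyz',o["tool_rot"],degrees=True)
def lean(psi,beta):
    """jaw axis horizontal at yaw psi, tool tilted beta from down towards (-sin psi,cos psi)"""
    p,b=np.radians([psi,beta]); x=np.array([np.cos(p),np.sin(p),0]); t=np.array([-np.sin(p),np.cos(p),0])
    z=-np.cos(b)*np.array([0,0,1])+np.sin(b)*t; return R.from_matrix(np.array([x,np.cross(z,x),z]).T)
def tcp_for(grasp,Rt): return np.array(grasp)+env.tcp_to_grasp*Rt.apply([0,0,1])
def show(o):
    print("t",round(o["time_s"],2),"pos",np.round(o["tool_pos"],4),"rpy",np.round(o["tool_rot"],1),"F",np.round(o["force"],1),"w",round(o["grip_width"],4),"q",np.round(o["qpos"],0))
def plan(P,Rt,rows=None):
    """shift & rotvec in current tool axes for the whole way and per-row share"""
    o,p,r=cur(); show(o)
    d=r.inv().apply(np.array(P)-p); w=(r.inv()*Rt).as_rotvec()
    n=max(np.linalg.norm(d)/.040,np.degrees(np.linalg.norm(w))/7.0); n=rows or int(np.ceil(n))
    print("total shift",np.round(d,4),"rotvec",np.round(w,3),"rows",n); 
    # straight line in world: rows of the call expressed in the present tool axes
    for k in range(1,min(n,5)+1): print("  ",k,np.round(d*k/n,3).tolist(),np.round(w*k/n,3).tolist())
E
python3 - <<'E'
from h import *
Rt=lean(29,60); plan(tcp_for([.5005,.278,.05],Rt)-.13*Rt.apply([0,0,1])+[0,0,.12],Rt)
E
```

```text
t 0.45 pos [0.1914 0.6212 0.2015] rpy [180.    0.   72.9] F [ 0.1 -0.5  0.2] w 0.0868 q [-72.  18.  -4.  83.   1.  79.  -3.]
total shift [-0.3038  0.4659 -0.0241] rotvec [0.994 0.4   0.693] rows 14
   1 [-0.022, 0.033, -0.002] [0.071, 0.029, 0.05]
   2 [-0.043, 0.067, -0.003] [0.142, 0.057, 0.099]
   3 [-0.065, 0.1, -0.005] [0.213, 0.086, 0.149]
   4 [-0.087, 0.133, -0.007] [0.284, 0.114, 0.198]
   5 [-0.108, 0.166, -0.009] [0.355, 0.143, 0.248]
```

Request:
send_rows(steps=[[[-0.022,0.033,-0.002],[0.071,0.029,0.05],0.087],[[-0.043,0.067,-0.003],[0.142,0.057,0.1],0.087],[[-0.065,0.1,-0.005],[0.213,0.086,0.15],0.087],[[-0.087,0.133,-0.007],[0.284,0.114,0.2],0.087],[[-0.108,0.166,-0.009],[0.355,0.143,0.248],0.087]])

```text
time_s: 0.87
tool_pos: [0.3196, 0.4677, 0.2118]
tool_rot: [-158.6, -5.7, 57.3]
force: [1.6, 0.1, 0.2]
grip_width: 0.0868
```

Run:
```python
from h import *
Rt=lean(29,60); plan(tcp_for([.5005,.278,.05],Rt)-.13*Rt.apply([0,0,1])+[0,0,.12],Rt)
```

```text
t 0.87 pos [0.3196 0.4677 0.2118] rpy [-158.6   -5.7   57.3] F [1.6 0.1 0.2] w 0.0868 q [-49.   7.   6.  99. -24.  75.  22.]
total shift [-0.1058  0.3073 -0.1465] rotvec [0.635 0.253 0.445] rows 9
   1 [-0.012, 0.034, -0.016] [0.071, 0.028, 0.049]
   2 [-0.024, 0.068, -0.033] [0.141, 0.056, 0.099]
   3 [-0.035, 0.102, -0.049] [0.212, 0.084, 0.148]
   4 [-0.047, 0.137, -0.065] [0.282, 0.112, 0.198]
   5 [-0.059, 0.171, -0.081] [0.353, 0.14, 0.247]
```

Request:
send_rows(steps=[[[-0.012,0.034,-0.016],[0.071,0.028,0.049],0.087],[[-0.024,0.068,-0.033],[0.141,0.056,0.099],0.087],[[-0.035,0.102,-0.049],[0.212,0.084,0.148],0.087],[[-0.047,0.137,-0.065],[0.282,0.112,0.198],0.087],[[-0.059,0.171,-0.081],[0.353,0.14,0.247],0.087]])

```text
time_s: 1.28
tool_pos: [0.4468, 0.3153, 0.2197]
tool_rot: [-136.8, -4.9, 41.1]
force: [0.9, 0.7, 0.7]
grip_width: 0.087
```

Run:
```python
from h import *
Rt=lean(29,60); plan(tcp_for([.5005,.278,.05],Rt)-.13*Rt.apply([0,0,1])+[0,0,.12],Rt)
```

```text
t 1.28 pos [0.4468 0.3153 0.2197] rpy [-136.8   -4.9   41.1] F [0.9 0.7 0.7] w 0.087 q [-27.  17.  18.  96. -43.  92.  43.]
total shift [-0.0036  0.1107 -0.1124] rotvec [0.284 0.113 0.198] rows 4
   1 [-0.001, 0.028, -0.028] [0.071, 0.028, 0.049]
   2 [-0.002, 0.055, -0.056] [0.142, 0.056, 0.099]
   3 [-0.003, 0.083, -0.084] [0.213, 0.084, 0.148]
   4 [-0.004, 0.111, -0.112] [0.284, 0.113, 0.198]
```

Request:
send_rows(steps=[[[-0.001,0.028,-0.028],[0.071,0.028,0.049],0.087],[[-0.002,0.055,-0.056],[0.142,0.056,0.099],0.087],[[-0.003,0.083,-0.084],[0.213,0.084,0.148],0.087],[[-0.004,0.111,-0.112],[0.284,0.113,0.198],0.087],[[-0.004,0.111,-0.112],[0.284,0.113,0.198],0.087]])

```text
time_s: 1.7
tool_pos: [0.5495, 0.1848, 0.216]
tool_rot: [-120.3, 0.9, 28.1]
force: [-2.0, -1.3, -2.9]
grip_width: 0.0866
```

Run:
```python
from h import *
Rt=lean(29,60); plan(tcp_for([.5005,.278,.05],Rt)-.13*Rt.apply([0,0,1]),Rt)
c=cam("wrist","w1"); c=cam("side","s1");
```

```text
t 1.7 pos [0.5495 0.1848 0.216 ] rpy [-120.3    0.9   28.1] F [-2.  -1.3 -2.9] w 0.0866 q [ -9.  35.  23.  83. -55. 109.  46.]
total shift [0.004  0.0908 0.0633] rotvec [ 0.004 -0.005 -0.022] rows 3
   1 [0.001, 0.03, 0.021] [0.001, -0.002, -0.007]
   2 [0.003, 0.061, 0.042] [0.003, -0.003, -0.015]
   3 [0.004, 0.091, 0.063] [0.004, -0.005, -0.022]
```

View pics/w1.png

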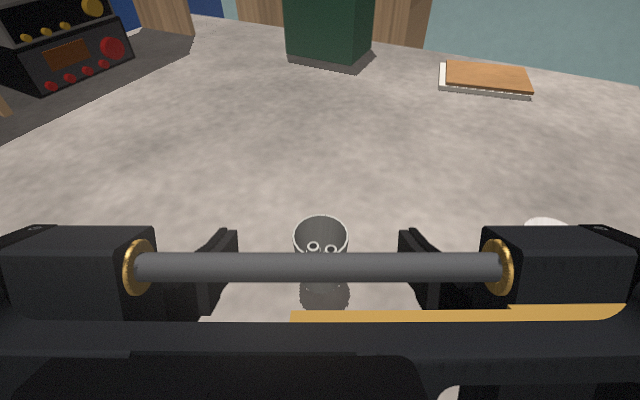

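View pics/s1.png

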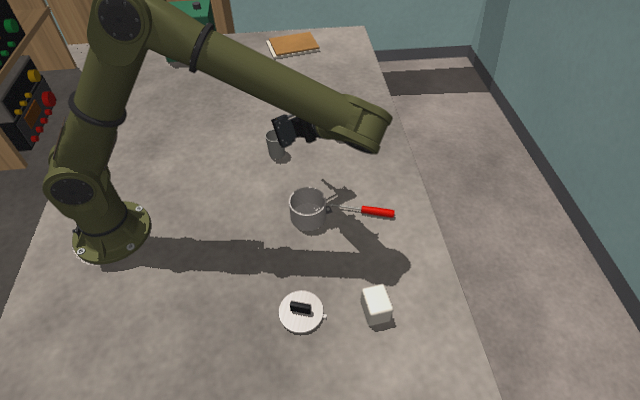

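Wrist view: the cup rim at about (320,238) sits centred between the open fingers, and the side view shows the arm clear of everything. Next I check the cup position from the wrist camera, then approach.

Run:
```python
from h import *
c=cam("wrist"); print(onz(c,320.5,237,.085), onz(c,320.5,215.5,.085),onz(c,293,237,.085),onz(c,348,237,.085))
Rt=lean(29,60)
g=tcp_for([.5005,.278,.05],Rt); print(g, proj(c,[.5005,.278,.085]))
```

```text
[0.4984146 0.2868469 0.085    ] [0.48251368 0.31626957 0.085     ] [0.47071544 0.2718726  0.085     ] [0.526074   0.30177945 0.085     ]
[0.49264867 0.29216418 0.04065   ] [318.39079435 243.10995661]
```

Request:
send_rows(steps=[[[0.001,0.03,0.021],[0,0,-0.007],0.087],[[0.003,0.061,0.042],[0,0,-0.015],0.087],[[0.004,0.091,0.063],[0,0,-0.022],0.087],[[0.004,0.091,0.063],[0,0,-0.022],0.087],[[0.004,0.091,0.063],[0,0,-0.022],0.087]])

```text
time_s: 2.27
tool_pos: [0.5431, 0.2075, 0.1149]
tool_rot: [-120.0, -0.9, 30.0]
force: [0.7, -0.5, 1.3]
grip_width: 0.0868
```

Run:
```python
from h import *
Rt=lean(29,60); plan(tcp_for([.5005,.278,.05],Rt),Rt)
c=cam("wrist","w2")
```

```text
t 2.27 pos [0.5431 0.2075 0.1149] rpy [-120.    -0.9   30. ] F [ 0.7 -0.5  1.3] w 0.0868 q [-10.  41.  21.  87. -55. 103.  55.]
total shift [-0.0025  0.015   0.1224] rotvec [-0.     0.007  0.022] rows 4
   1 [-0.001, 0.004, 0.031] [-0.0, 0.002, 0.006]
   2 [-0.001, 0.008, 0.061] [-0.0, 0.003, 0.011]
   3 [-0.002, 0.011, 0.092] [-0.0, 0.005, 0.017]
   4 [-0.003, 0.015, 0.122] [-0.0, 0.007, 0.022]
```

View pics/w2.png

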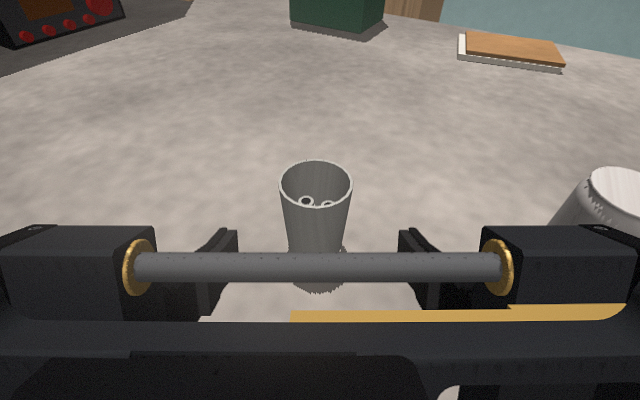

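Run:
```python
from h import *
c=cam("wrist"); print(circ(c,(.499,.282),.085,.024,.040,'ridge'),onz(c,315.5,184,.085),onz(c,315.5,159.5,.085),onz(c,278,184,.085),onz(c,353,184,.085))
Rt=lean(29,60); plan(tcp_for([.4995,.281,.05],Rt),Rt)
```

```text
(array([0.50120894, 0.27821963, 0.03087903]), np.float64(0.00013417834024846004), 72) [0.50445707 0.27564104 0.085     ] [0.48720358 0.30536178 0.085     ] [0.47705729 0.2591647  0.085     ] [0.53202108 0.29223107 0.085     ]
t 2.37 pos [0.5454 0.2062 0.1173] rpy [-120.2   -1.2   29.9] F [-0.3  0.2  0.6] w 0.0869 q [-10.  41.  21.  87. -55. 103.  55.]
total shift [-0.0039  0.014   0.1283] rotvec [0.003 0.003 0.026] rows 4
   1 [-0.001, 0.003, 0.032] [0.001, 0.001, 0.007]
   2 [-0.002, 0.007, 0.064] [0.002, 0.001, 0.013]
   3 [-0.003, 0.01, 0.096] [0.002, 0.002, 0.02]
   4 [-0.004, 0.014, 0.128] [0.003, 0.003, 0.026]
```

Wrist circle fit: cup at (0.501, 0.278) with 0.13 mm residual, matching the top view. Moving in.

Request:
send_rows(steps=[[[-0.001,0.012,0.02],[0,0.001,0.007],0.087],[[-0.001,0.015,0.055],[0,0.002,0.013],0.087],[[-0.002,0.015,0.09],[0,0.003,0.02],0.087],[[-0.002,0.015,0.124],[0,0.004,0.024],0.087],[[-0.002,0.015,0.124],[0,0.004,0.024],0.087]])

```text
time_s: 2.78
tool_pos: [0.4901, 0.2976, 0.0402]
tool_rot: [-119.8, 0.1, 29.4]
force: [-1.6, 0.8, 0.3]
grip_width: 0.0869
```

Run:
```python
from h import *
Rt=lean(29,60); plan(tcp_for([.501,.278,.05],Rt),Rt)
```

```text
t 2.78 pos [0.4901 0.2976 0.0402] rpy [-1.198e+02  1.000e-01  2.940e+01] F [-1.6  0.8  0.3] w 0.0869 q [-16.  42.  18.  97. -59.  91.  57.]
total shift [ 0.      0.0027 -0.0056] rotvec [-0.003  0.006  0.002] rows 1
   1 [0.0, 0.003, -0.006] [-0.003, 0.006, 0.002]
```

Request:
send_rows(steps=[[[0,0.002,-0.004],[0,0,0],0.087],[[0,0.002,-0.004],[0,0,0],0.05],[[0,0.002,-0.004],[0,0,0],0.05],[[0,0.002,-0.004],[0,0,0],0.05],[[0,0.002,-0.004],[0,0,0],0.05]], grip_force=30)

```text
time_s: 3.2
tool_pos: [0.498, 0.2863, 0.0398]
tool_rot: [-120.2, 0.0, 28.8]
force: [-0.2, 0.2, -0.3]
grip_width: 0.0679
```

Run:
```python
from h import *
o,p,r=cur(); show(o)
```

```text
t 3.2 pos [0.498  0.2863 0.0398] rpy [-120.2    0.    28.8] F [-0.2  0.2 -0.3] w 0.0679 q [-16.  42.  18.  96. -59.  92.  57.]
```

Request:
send_rows(steps=[[[-0.002,-0.003,0.006],[0,0,0],0.072],[[-0.002,-0.003,0.006],[0,0,0],0.07],[[-0.002,-0.003,0.006],[0,0,0],0.07],[[-0.002,-0.003,0.006],[0,0,0],0.05],[[-0.002,-0.003,0.006],[0,0,0],0.05]], grip_force=30)

```text
time_s: 3.62
tool_pos: [0.4916, 0.2923, 0.0385]
tool_rot: [-120.1, 0.1, 28.9]
force: [0.6, 0.8, 0.3]
grip_width: 0.0631
```

Run:
```python
from h import *
o,p,r=cur(); show(o)
```

```text
t 3.62 pos [0.4916 0.2923 0.0385] rpy [-1.201e+02  1.000e-01  2.890e+01] F [0.6 0.8 0.3] w 0.0631 q [-16.  41.  18.  97. -59.  91.  57.]
```

Excellent position. Finish closing.

Request:
send_rows(steps=[[[0,0,0],[0,0,0],0.05],[[0,0,0],[0,0,0],0.05],[[0,0,0],[0,0,0],0.05],[[0,0,0],[0,0,0],0.05],[[0,0,0],[0,0,0],0.05]], grip_force=30)

```text
time_s: 4.03
tool_pos: [0.492, 0.2925, 0.0388]
tool_rot: [-120.1, 0.1, 28.9]
force: [2.0, 0.7, 1.1]
grip_width: 0.0597
```

Run:
```python
from h import *
Rt=lean(29,60); plan(np.array(env.get_obs()["tool_pos"])+[0,-.02,.16],Rt)
```

```text
t 4.03 pos [0.492  0.2925 0.0388] rpy [-1.201e+02  1.000e-01  2.890e+01] F [2.  0.7 1.1] w 0.0597 q [-16.  41.  18.  97. -59.  91.  57.]
total shift [-0.0098 -0.1296 -0.0955] rotvec [ 0.003 -0.001 -0.002] rows 5
   1 [-0.002, -0.026, -0.019] [0.001, -0.0, -0.0]
   2 [-0.004, -0.052, -0.038] [0.001, -0.001, -0.001]
   3 [-0.006, -0.078, -0.057] [0.002, -0.001, -0.001]
   4 [-0.008, -0.104, -0.076] [0.002, -0.001, -0.002]
   5 [-0.01, -0.13, -0.095] [0.003, -0.001, -0.002]
```

Request:
send_rows(steps=[[[0,0,0],[0,0,0],0.05],[[-0.001,-0.017,-0.01],[0,0,0],0.05],[[-0.003,-0.045,-0.03],[0,0,0],0.05],[[-0.005,-0.075,-0.05],[0,0,0],0.05],[[-0.008,-0.1,-0.07],[0,0,0],0.05]], grip_force=40)

```text
time_s: 4.45
tool_pos: [0.4887, 0.2791, 0.1606]
tool_rot: [-120.2, 0.3, 29.0]
force: [2.1, 0.1, -2.9]
grip_width: 0.0593
```

Run:
```python
from h import *
o,p,r=cur(); show(o)
cam("wrist","w3"); cam("side","s3")
```

```text
t 4.45 pos [0.4887 0.2791 0.1606] rpy [-120.2    0.3   29. ] F [ 2.1  0.1 -2.9] w 0.0593 q [-17.  31.  20.  96. -57.  98.  48.]
```

View pics/w3.png

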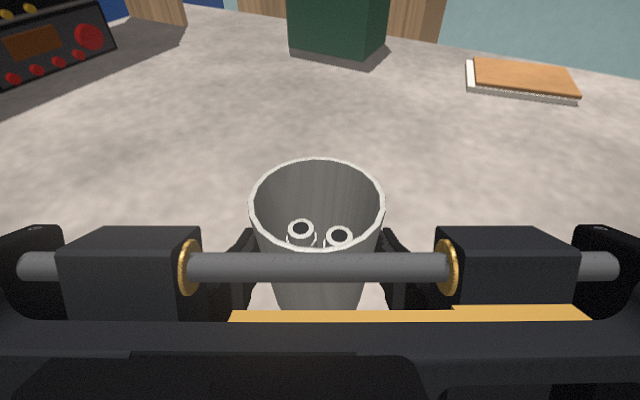

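View pics/s3.png

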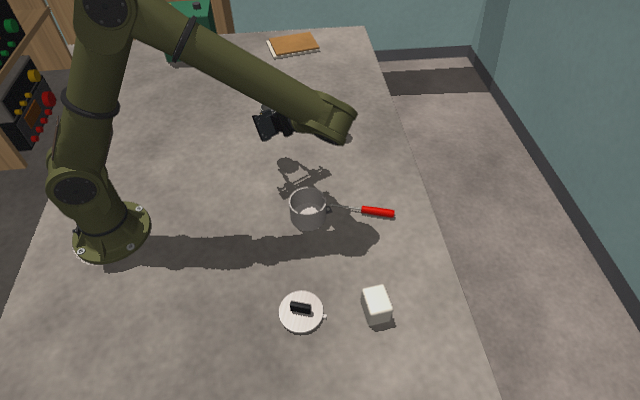

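Cup is lifted and held: rim at about (316,205) in the wrist view, adapters inside. Carry it to the pour position, tilting it only mildly on the way.

Run:
```python
from h import *
Rt=lean(0,30); plan(tcp_for([.582,-.0445,.16],Rt),Rt,12)
```

```text
t 4.55 pos [0.4919 0.2781 0.1646] rpy [-120.3   -0.3   28.8] F [ 0.4 -0.6 -3.7] w 0.0592 q [-16.  31.  20.  96. -57.  98.  49.]
total shift [-0.0723  0.1782 -0.264 ] rotvec [-0.508  0.355  0.365] rows 12
   1 [-0.006, 0.015, -0.022] [-0.042, 0.03, 0.03]
   2 [-0.012, 0.03, -0.044] [-0.085, 0.059, 0.061]
   3 [-0.018, 0.045, -0.066] [-0.127, 0.089, 0.091]
   4 [-0.024, 0.059, -0.088] [-0.169, 0.118, 0.122]
   5 [-0.03, 0.074, -0.11] [-0.212, 0.148, 0.152]
```

Request:
send_rows(steps=[[[-0.005,0.008,-0.018],[-0.042,0.03,0.03],0.05],[[-0.012,0.022,-0.042],[-0.085,0.059,0.061],0.05],[[-0.018,0.04,-0.066],[-0.127,0.089,0.091],0.05],[[-0.024,0.057,-0.088],[-0.169,0.118,0.122],0.05],[[-0.03,0.074,-0.11],[-0.212,0.148,0.152],0.05]])

```text
time_s: 4.97
tool_pos: [0.5267, 0.1469, 0.1495]
tool_rot: [-132.8, 2.3, 16.8]
force: [1.0, 0.3, -3.4]
grip_width: 0.0591
```

Run:
```python
from h import *
Rt=lean(0,30); plan(tcp_for([.582,-.0445,.16],Rt),Rt,7)
```

```text
t 4.97 pos [0.5267 0.1469 0.1495] rpy [-132.8    2.3   16.8] F [ 1.   0.3 -3.4] w 0.0591 q [-13.  26.  28.  98. -49.  93.  44.]
total shift [ 0.0006  0.1334 -0.1358] rotvec [-0.292  0.215  0.205] rows 7
   1 [0.0, 0.019, -0.019] [-0.042, 0.031, 0.029]
   2 [0.0, 0.038, -0.039] [-0.084, 0.061, 0.059]
   3 [0.0, 0.057, -0.058] [-0.125, 0.092, 0.088]
   4 [0.0, 0.076, -0.078] [-0.167, 0.123, 0.117]
   5 [0.0, 0.095, -0.097] [-0.209, 0.153, 0.146]
```

Request:
send_rows(steps=[[[0,0.019,-0.022],[-0.042,0.031,0.029],0.05],[[0,0.038,-0.044],[-0.084,0.061,0.059],0.05],[[0,0.057,-0.065],[-0.125,0.092,0.088],0.05],[[0,0.076,-0.085],[-0.167,0.123,0.117],0.05],[[0,0.095,-0.103],[-0.209,0.153,0.146],0.05]])

```text
time_s: 5.38
tool_pos: [0.5683, 0.0124, 0.1505]
tool_rot: [-145.1, 1.1, 4.7]
force: [0.5, 0.0, -2.5]
grip_width: 0.0594
```

Run:
```python
from h import *
Rt=lean(0,18); plan(tcp_for([.582,-.0445,.16],Rt),Rt,5)
```

```text
t 5.38 pos [0.5683 0.0124 0.1505] rpy [-145.1    1.1    4.7] F [ 0.5  0.  -2.5] w 0.0594 q [-11.  23.  35.  96. -43.  87.  39.]
total shift [ 0.0097  0.0474 -0.0231] rotvec [-0.293  0.053  0.065] rows 5
   1 [0.002, 0.009, -0.005] [-0.059, 0.011, 0.013]
   2 [0.004, 0.019, -0.009] [-0.117, 0.021, 0.026]
   3 [0.006, 0.028, -0.014] [-0.176, 0.032, 0.039]
   4 [0.008, 0.038, -0.018] [-0.235, 0.042, 0.052]
   5 [0.01, 0.047, -0.023] [-0.293, 0.053, 0.065]
```

Request:
send_rows(steps=[[[0.002,0.009,-0.005],[-0.059,0.011,0.013],0.05],[[0.004,0.019,-0.009],[-0.117,0.021,0.026],0.05],[[0.006,0.028,-0.014],[-0.176,0.032,0.039],0.05],[[0.008,0.038,-0.018],[-0.235,0.042,0.052],0.05],[[0.01,0.047,-0.023],[-0.293,0.053,0.065],0.05]])

```text
time_s: 5.8
tool_pos: [0.582, -0.0367, 0.1422]
tool_rot: [-162.0, 0.0, 0.1]
force: [0.5, 0.5, -2.0]
grip_width: 0.0594
```

Run:
```python
from h import *
Rt=lean(0,-10); plan(tcp_for([.582,-.0445,.15],Rt),Rt,5)
cam("top","t4")
```

```text
t 5.8 pos [ 0.582  -0.0367  0.1422] rpy [-1.62e+02  0.00e+00  1.00e-01] F [ 0.5  0.5 -2. ] w 0.0594 q [-20.  18.  39.  97. -29.  77.  27.]
total shift [-0.0001  0.0138  0.0067] rotvec [-0.489  0.001  0.002] rows 5
   1 [-0.0, 0.003, 0.001] [-0.098, 0.0, 0.0]
   2 [-0.0, 0.006, 0.003] [-0.196, 0.0, 0.001]
   3 [-0.0, 0.008, 0.004] [-0.294, 0.0, 0.001]
   4 [-0.0, 0.011, 0.005] [-0.391, 0.0, 0.001]
   5 [-0.0, 0.014, 0.007] [-0.489, 0.001, 0.002]
```

View pics/t4.png

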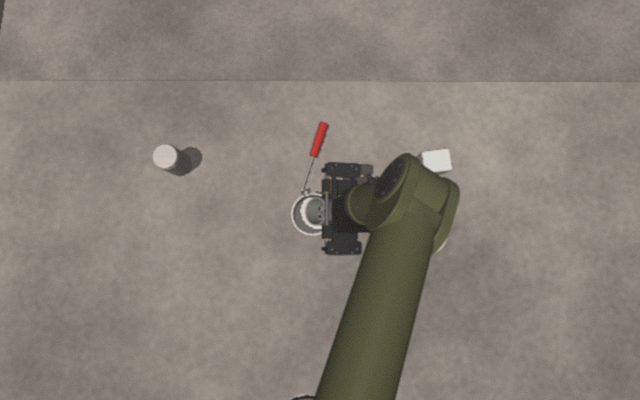

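Top view: the cup mouth with its adapters, around (318,212), lies over the canister centred at (313,214). Tilt on.

Request:
send_rows(steps=[[[0,0.003,0.001],[-0.098,0,0],0.05],[[0,0.006,0.003],[-0.196,0,0],0.05],[[0,0.008,0.004],[-0.294,0,0],0.05],[[0,0.011,0.005],[-0.391,0,0],0.05],[[0,0.014,0.007],[-0.489,0,0],0.05]])

```text
time_s: 6.27
tool_pos: [0.5824, -0.0467, 0.1323]
tool_rot: [170.1, -0.1, 0.2]
force: [1.2, -0.5, -3.6]
grip_width: 0.0593
```

Run:
```python
from h import *
Rt=lean(0,-32); plan(tcp_for([.582,-.0445,.145],Rt),Rt,5)
```

```text
t 6.27 pos [ 0.5824 -0.0467  0.1323] rpy [ 1.701e+02 -1.000e-01  2.000e-01] F [ 1.2 -0.5 -3.6] w 0.0593 q [-39.  15.  41. 100.   0.  68.   0.]
total shift [-0.0004  0.0071  0.0044] rotvec [-0.385 -0.002  0.002] rows 5
   1 [-0.0, 0.001, 0.001] [-0.077, -0.0, 0.0]
   2 [-0.0, 0.003, 0.002] [-0.154, -0.001, 0.001]
   3 [-0.0, 0.004, 0.003] [-0.231, -0.001, 0.001]
   4 [-0.0, 0.006, 0.004] [-0.308, -0.002, 0.002]
   5 [-0.0, 0.007, 0.004] [-0.385, -0.002, 0.002]
```

Request:
send_rows(steps=[[[0,0.001,0.001],[-0.077,0,0],0.05],[[0,0.003,0.002],[-0.154,0,0],0.05],[[0,0.004,0.003],[-0.231,0,0],0.05],[[0,0.006,0.003],[-0.308,0,0],0.05],[[0,0.007,0.003],[-0.385,0,0],0.05]])

```text
time_s: 6.68
tool_pos: [0.5819, -0.0536, 0.1297]
tool_rot: [148.1, 0.0, 0.2]
force: [1.2, 0.1, -2.5]
grip_width: 0.0591
```

Run:
```python
from h import *
Rt=lean(0,-47); plan(tcp_for([.582,-.0445,.145],Rt),Rt,5)
cam("side","s5")
```

```text
t 6.68 pos [ 0.5819 -0.0536  0.1297] rpy [148.1   0.    0.2] F [ 1.2  0.1 -2.5] w 0.0591 q [-52.  22.  42. 101.  18.  70. -18.]
total shift [0.0001 0.0052 0.0003] rotvec [-0.263 -0.001  0.003] rows 5
   1 [0.0, 0.001, 0.0] [-0.053, -0.0, 0.001]
   2 [0.0, 0.002, 0.0] [-0.105, -0.001, 0.001]
   3 [0.0, 0.003, 0.0] [-0.158, -0.001, 0.002]
   4 [0.0, 0.004, 0.0] [-0.21, -0.001, 0.002]
   5 [0.0, 0.005, 0.0] [-0.263, -0.001, 0.003]
```

View pics/s5.png

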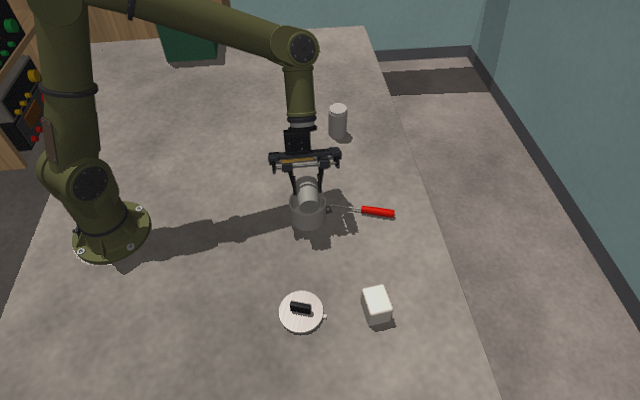

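Side view: the cup is horizontal over the canister at about (308,193), with nothing spilled. Keep tilting, slowly.

Request:
send_rows(steps=[[[0,0.001,0],[-0.053,0,0],0.05],[[0,0.002,0],[-0.105,0,0],0.05],[[0,0.003,0],[-0.158,0,0],0.05],[[0,0.004,0],[-0.21,0,0],0.05],[[0,0.005,0],[-0.263,0,0],0.05]])

```text
time_s: 7.15
tool_pos: [0.582, -0.0582, 0.1321]
tool_rot: [133.2, 0.1, 0.1]
force: [-0.6, 0.0, -2.1]
grip_width: 0.0594
```

Request:
send_rows(steps=[[[0,0.001,0],[-0.053,0,0],0.05],[[0,0.002,0],[-0.105,0,0],0.05],[[0,0.003,0],[-0.158,0,0],0.05],[[0,0.004,0],[-0.21,0,0],0.05],[[0,0.005,0],[-0.263,0,0],0.05]])

```text
time_s: 7.57
tool_pos: [0.5821, -0.0616, 0.1355]
tool_rot: [118.1, 0.1, 0.1]
force: [0.6, -0.1, -2.6]
grip_width: 0.0593
```

Run:
```python
from h import *
Rt=lean(0,-67); plan(tcp_for([.582,-.0445,.15],Rt),Rt,5)
cam("side","s6");cam("wrist","w6")
```

```text
t 7.57 pos [ 0.5821 -0.0616  0.1355] rpy [1.181e+02 1.000e-01 1.000e-01] F [ 0.6 -0.1 -2.6] w 0.0593 q [-61.  40.  44.  99.  31.  78. -33.]
total shift [-0.0001  0.0064 -0.0033] rotvec [-0.089 -0.001  0.002] rows 5
   1 [-0.0, 0.001, -0.001] [-0.018, -0.0, 0.0]
   2 [-0.0, 0.003, -0.001] [-0.036, -0.001, 0.001]
   3 [-0.0, 0.004, -0.002] [-0.053, -0.001, 0.001]
   4 [-0.0, 0.005, -0.003] [-0.071, -0.001, 0.001]
   5 [-0.0, 0.006, -0.003] [-0.089, -0.001, 0.002]
```

View pics/s6.png

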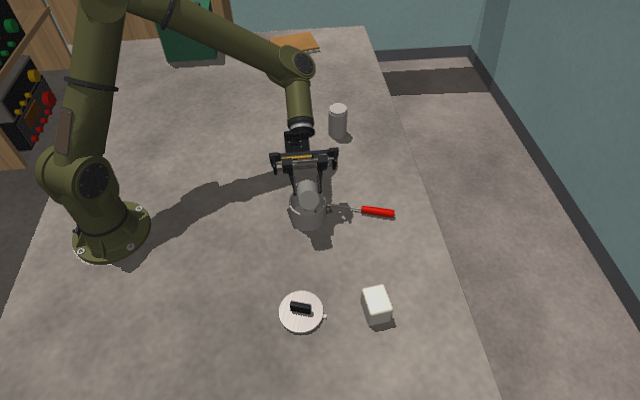

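View pics/w6.png

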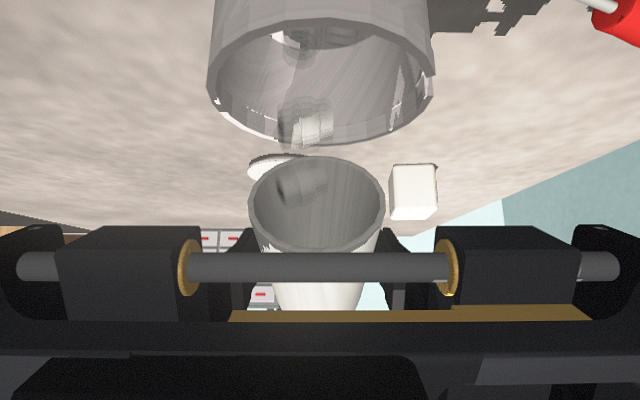

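The wrist view looks into the cup mouth and the canister beyond it. Adapters are falling in, and about one is still sliding in the cup at (300,185). Tilt a bit more and wait.

Request:
send_rows(steps=[[[0,0.001,-0.001],[-0.03,0,0],0.05],[[0,0.003,-0.002],[-0.06,0,0],0.05],[[0,0.005,-0.003],[-0.09,0,0],0.05],[[0,0.006,-0.003],[-0.12,0,0],0.05],[[0,0.006,-0.003],[-0.12,0,0],0.05]])

```text
time_s: 8.08
tool_pos: [0.5822, -0.0612, 0.142]
tool_rot: [111.0, 0.1, 0.3]
force: [0.3, 0.0, -2.7]
grip_width: 0.0593
```

Run:
```python
from h import *
o,p,r=cur(); show(o)
cam("wrist","w7")
```

```text
t 8.08 pos [ 0.5822 -0.0612  0.142 ] rpy [1.11e+02 1.00e-01 3.00e-01] F [ 0.3  0.  -2.7] w 0.0593 q [-63.  45.  44.  98.  33.  80. -35.]
```

View pics/w7.png

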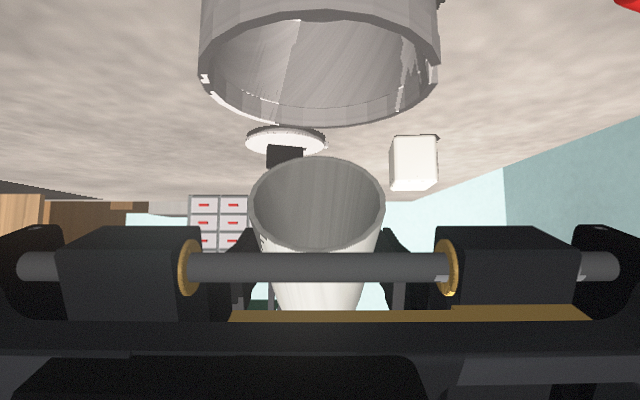

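The cup looks empty. Tilt it back over the canister, then check.

Run:
```python
from h import *
Rt=lean(0,-35); plan(tcp_for([.582,-.0445,.165],Rt),Rt,5)
```

```text
t 8.13 pos [ 0.5823 -0.0615  0.1423] rpy [1.111e+02 1.000e-01 2.000e-01] F [ 0.1  0.1 -0.7] w 0.0596 q [-63.  45.  44.  98.  33.  80. -35.]
total shift [-0.0003  0.0046 -0.0085] rotvec [ 0.592 -0.003  0.003] rows 5
   1 [-0.0, 0.001, -0.002] [0.118, -0.001, 0.001]
   2 [-0.0, 0.002, -0.003] [0.237, -0.001, 0.001]
   3 [-0.0, 0.003, -0.005] [0.355, -0.002, 0.002]
   4 [-0.0, 0.004, -0.007] [0.473, -0.002, 0.003]
   5 [-0.0, 0.005, -0.008] [0.592, -0.003, 0.003]
```

Request:
send_rows(steps=[[[0,0.001,-0.002],[0.118,0,0],0.05],[[0,0.002,-0.003],[0.237,0,0],0.05],[[0,0.003,-0.005],[0.355,0,0],0.05],[[0,0.004,-0.007],[0.473,0,0],0.05],[[0,0.005,-0.008],[0.592,0,0],0.05]])

```text
time_s: 8.55
tool_pos: [0.583, -0.0556, 0.1518]
tool_rot: [145.4, -0.1, 0.3]
force: [0.3, 0.6, -1.8]
grip_width: 0.0593
```

Request:
send_rows(steps=[[[0,0,-0.003],[0.118,0,0],0.05],[[0,-0.001,-0.006],[0.237,0,0],0.05],[[0,-0.002,-0.009],[0.355,0,0],0.05],[[0,-0.003,-0.012],[0.473,0,0],0.05],[[0,-0.004,-0.015],[0.592,0,0],0.05]])

```text
time_s: 8.97
tool_pos: [0.5828, -0.0449, 0.1628]
tool_rot: [179.4, -0.2, 0.2]
force: [0.2, -0.2, -2.8]
grip_width: 0.0592
```

Run:
```python
from h import *
Rt=lean(29,60); plan(tcp_for([.501,.278,.16],Rt),Rt)
c=cam("top"); crop(c,313,214,120,90,6,"t8")
```

```text
t 8.97 pos [ 0.5828 -0.0449  0.1628] rpy [179.4  -0.2   0.2] F [ 0.2 -0.2 -2.8] w 0.0592 q [-34.  14.  42.  97.  -9.  72.   9.]
total shift [-0.0885 -0.3375  0.008 ] rotvec [ 1.036 -0.264 -0.456] rows 10
   1 [-0.009, -0.034, 0.001] [0.104, -0.026, -0.046]
   2 [-0.018, -0.068, 0.002] [0.207, -0.053, -0.091]
   3 [-0.027, -0.101, 0.002] [0.311, -0.079, -0.137]
   4 [-0.035, -0.135, 0.003] [0.414, -0.106, -0.182]
   5 [-0.044, -0.169, 0.004] [0.518, -0.132, -0.228]
```

View pics/t8.png

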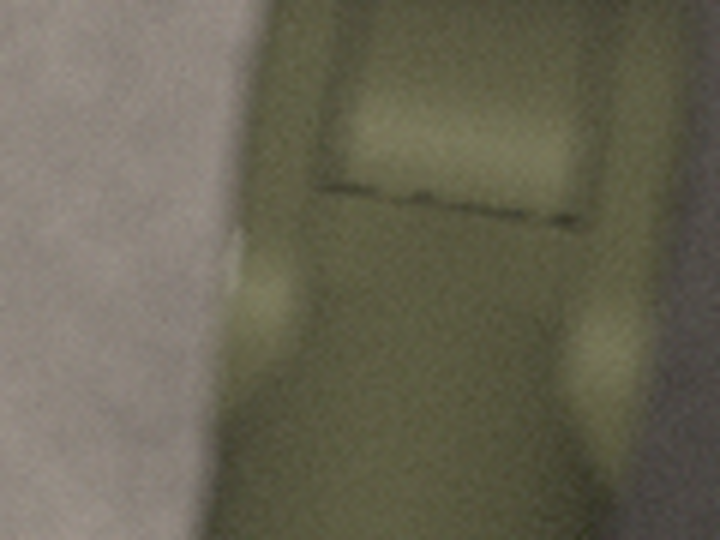

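The top view is blocked by the forearm, so move on towards the placing spot.

Request:
send_rows(steps=[[[-0.007,-0.025,-0.005],[0.104,-0.026,-0.046],0.05],[[-0.016,-0.058,-0.008],[0.207,-0.053,-0.091],0.05],[[-0.027,-0.095,-0.008],[0.311,-0.079,-0.137],0.05],[[-0.035,-0.13,-0.008],[0.414,-0.106,-0.182],0.05],[[-0.044,-0.165,-0.008],[0.518,-0.132,-0.228],0.05]])

```text
time_s: 9.43
tool_pos: [0.5372, 0.121, 0.1662]
tool_rot: [-150.5, 4.1, 14.7]
force: [-0.3, -0.3, -2.9]
grip_width: 0.0594
```

Run:
```python
from h import *
Rt=lean(29,60); plan(tcp_for([.501,.278,.10],Rt),Rt)
c=cam("top"); crop(c,300,214,120,90,6,"t9")
```

```text
t 9.43 pos [0.5372 0.121  0.1662] rpy [-150.5    4.1   14.7] F [-0.3 -0.3 -2.9] w 0.0594 q [-25.  19.  34.  96. -36.  86.  31.]
total shift [ 0.0061 -0.1169  0.1525] rotvec [ 0.521 -0.127 -0.231] rows 5
   1 [0.001, -0.023, 0.031] [0.104, -0.025, -0.046]
   2 [0.002, -0.047, 0.061] [0.208, -0.051, -0.092]
   3 [0.004, -0.07, 0.092] [0.313, -0.076, -0.138]
   4 [0.005, -0.093, 0.122] [0.417, -0.101, -0.185]
   5 [0.006, -0.117, 0.153] [0.521, -0.127, -0.231]
```

View pics/t9.png

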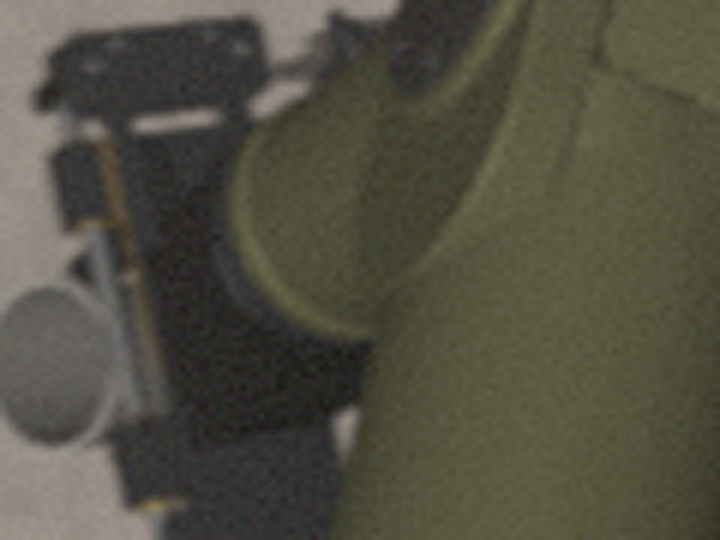

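In this view the cup interior at crop (50,365) looks empty. Carry on to above the placing spot.

Request:
send_rows(steps=[[[0.001,-0.023,0.031],[0.104,-0.025,-0.046],0.05],[[0.002,-0.047,0.061],[0.208,-0.051,-0.092],0.05],[[0.004,-0.07,0.092],[0.313,-0.076,-0.138],0.05],[[0.005,-0.093,0.122],[0.417,-0.101,-0.185],0.05],[[0.006,-0.117,0.153],[0.521,-0.127,-0.231],0.05]])

```text
time_s: 9.9
tool_pos: [0.4932, 0.2917, 0.0882]
tool_rot: [-120.1, 0.1, 29.0]
force: [0.8, -0.1, -1.4]
grip_width: 0.0596
```

Run:
```python
from h import *
Rt=lean(29,60); plan(tcp_for([.501,.278,.054],Rt),Rt)
c=cam("side","s10"); crop(c,276,143,120,90,6,"s10c");cam("wrist","w10"); cam("top","t10")
```

```text
t 9.9 pos [0.4932 0.2917 0.0882] rpy [-1.201e+02  1.000e-01  2.900e+01] F [ 0.8 -0.1 -1.4] w 0.0596 q [-18.  38.  21.  97. -59.  95.  54.]
total shift [0.0002 0.0374 0.0222] rotvec [ 0.001  0.001 -0.001] rows 2
   1 [0.0, 0.019, 0.011] [0.001, 0.001, -0.001]
   2 [0.0, 0.037, 0.022] [0.001, 0.001, -0.001]
```

View pics/s10.png

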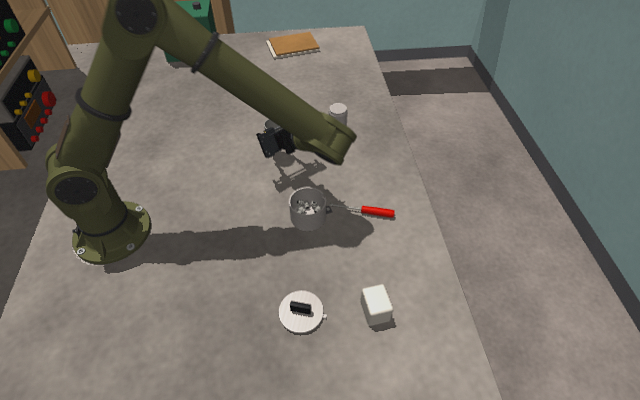

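View pics/w10.png

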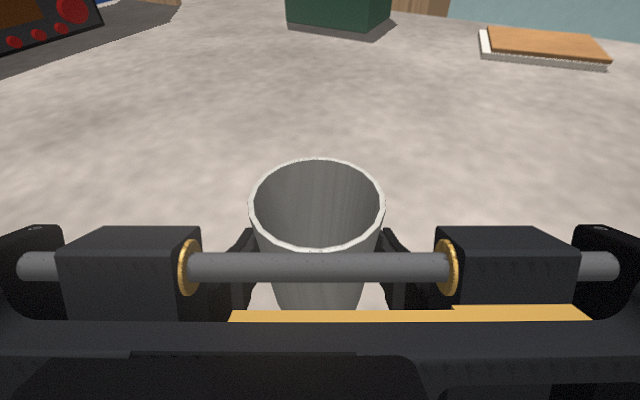

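View pics/t10.png

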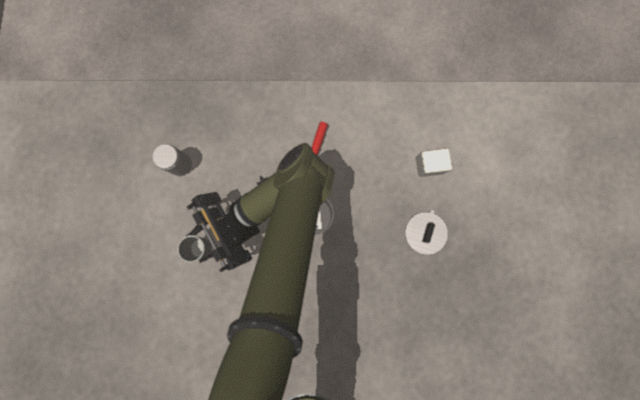

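Side view: adapters are in the canister around (308,208). Wrist view: the cup rim is exactly where it was at the grasp, so no slip, and the top view shows an empty cup. Lower it.

Request:
send_rows(steps=[[[0,0.012,0.007],[0,0,0],0.05],[[0,0.024,0.014],[0,0,0],0.05],[[0,0.034,0.02],[0,0,0],0.05],[[0,0.041,0.0235],[0,0,0],0.05],[[0,0.041,0.0235],[0,0,0],0.05]])

```text
time_s: 10.47
tool_pos: [0.4936, 0.291, 0.0409]
tool_rot: [-120.2, 0.1, 28.9]
force: [-0.1, 0.9, -0.9]
grip_width: 0.0594
```

Run:
```python
from h import *
Rt=lean(29,60); plan(tcp_for([.501,.278,.0482],Rt),Rt)
```

```text
t 10.47 pos [0.4936 0.291  0.0409] rpy [-1.202e+02  1.000e-01  2.890e+01] F [-0.1  0.9 -0.9] w 0.0594 q [-18.  42.  20.  97. -60.  92.  57.]
total shift [0.0002 0.0011 0.0021] rotvec [ 0.003 -0.001 -0.003] rows 1
   1 [0.0, 0.001, 0.002] [0.003, -0.001, -0.003]
```

Request:
send_rows(steps=[[[0,0.001,0.0005],[0,0,0],0.05],[[0,0.0015,0.001],[0,0,0],0.05],[[0,0.002,0.001],[0,0,0],0.05],[[0,0.002,0.001],[0,0,0],0.05],[[0,0.002,0.001],[0,0,0],0.05]])

```text
time_s: 10.88
tool_pos: [0.4944, 0.2917, 0.0405]
tool_rot: [-120.1, -0.0, 28.9]
force: [0.9, 0.1, -1.3]
grip_width: 0.0595
```

Run:
```python
from h import *
o,p,r=cur(); show(o)
```

```text
t 10.88 pos [0.4944 0.2917 0.0405] rpy [-120.1   -0.    28.9] F [ 0.9  0.1 -1.3] w 0.0595 q [-17.  42.  20.  97. -60.  92.  58.]
```

Request:
send_rows(steps=[[[0,0.001,0.0005],[0,0,0],0.05],[[0,0.002,0.001],[0,0,0],0.05],[[0,0.002,0.001],[0,0,0],0.05],[[0,0.002,0.001],[0,0,0],0.05],[[0,0.002,0.001],[0,0,0],0.05]])

```text
time_s: 11.3
tool_pos: [0.4944, 0.2918, 0.0388]
tool_rot: [-120.0, -0.1, 28.9]
force: [0.4, -0.2, 5.1]
grip_width: 0.0596
```

Run:
```python
from h import *
o,p,r=cur(); show(o)
```

```text
t 11.3 pos [0.4944 0.2918 0.0388] rpy [-1.20e+02 -1.00e-01  2.89e+01] F [ 0.4 -0.2  5.1] w 0.0596 q [-17.  42.  20.  97. -60.  92.  58.]
```

Contact: +5 N at the same height as at the grasp. Release.

Request:
send_rows(steps=[[[0,0,0],[0,0,0],0.087],[[0,0,0],[0,0,0],0.087],[[0,0,0],[0,0,0],0.087],[[0,0,0],[0,0,0],0.087],[[0,0,0],[0,0,0],0.087]])

```text
time_s: 11.72
tool_pos: [0.4939, 0.2916, 0.0373]
tool_rot: [-120.1, 0.0, 28.9]
force: [0.1, -0.2, 0.1]
grip_width: 0.0834
```

Run:
```python
from h import *
o,p,r=cur(); show(o)
```

```text
t 11.72 pos [0.4939 0.2916 0.0373] rpy [-120.1    0.    28.9] F [ 0.1 -0.2  0.1] w 0.0834 q [-17.  42.  20.  97. -60.  92.  58.]
```

Request:
send_rows(steps=[[[0,0,-0.012],[0,0,0],0.087],[[0,0,-0.036],[0,0,0],0.087],[[0,0,-0.066],[0,0,0],0.087],[[0,0,-0.1],[0,0,0],0.087],[[0,0,-0.135],[0,0,0],0.087]])

```text
time_s: 12.13
tool_pos: [0.551, 0.1879, 0.1065]
tool_rot: [-120.1, 0.0, 29.0]
force: [0.9, 0.2, 0.5]
grip_width: 0.0868
```

Run:
```python
from h import *
Rt=lean(-108,0); plan([.535,-.316,.16],Rt)
cam("wrist","w11")
```

```text
t 12.13 pos [0.551  0.1879 0.1065] rpy [-120.1    0.    29. ] F [0.9 0.2 0.5] w 0.0868 q [-10.  43.  24.  86. -56. 104.  55.]
total shift [-0.258   0.1712 -0.4015] rotvec [-0.481  1.222  2.121] rows 21
   1 [-0.012, 0.008, -0.019] [-0.023, 0.058, 0.101]
   2 [-0.025, 0.016, -0.038] [-0.046, 0.116, 0.202]
   3 [-0.037, 0.024, -0.057] [-0.069, 0.175, 0.303]
   4 [-0.049, 0.033, -0.076] [-0.092, 0.233, 0.404]
   5 [-0.061, 0.041, -0.096] [-0.115, 0.291, 0.505]
```

View pics/w11.png

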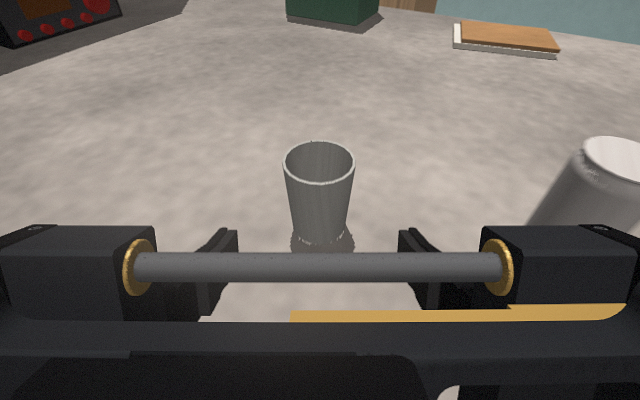

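Wrist view: the cup stands upright and alone at about (319,190). Go to the lid, with a waypoint high over the canister.

Run:
```python
from h import *
Rt=lean(51,28); plan([.56,-.03,.21],Rt)
```

```text
t 12.18 pos [0.5559 0.181  0.1089] rpy [-120.5   -0.2   28.5] F [ 3.  -3.9  1.9] w 0.0871 q [-10.  43.  24.  85. -56. 104.  55.]
total shift [-0.0967  0.0079 -0.2129] rotvec [-0.541 -0.277 -0.285] rows 6
   1 [-0.016, 0.001, -0.035] [-0.09, -0.046, -0.047]
   2 [-0.032, 0.003, -0.071] [-0.18, -0.092, -0.095]
   3 [-0.048, 0.004, -0.106] [-0.271, -0.139, -0.142]
   4 [-0.064, 0.005, -0.142] [-0.361, -0.185, -0.19]
   5 [-0.081, 0.007, -0.177] [-0.451, -0.231, -0.237]
```

Request:
send_rows(steps=[[[-0.016,-0.004,-0.035],[-0.09,-0.046,-0.047],0.087],[[-0.032,-0.006,-0.071],[-0.18,-0.092,-0.095],0.087],[[-0.048,-0.006,-0.106],[-0.271,-0.139,-0.142],0.087],[[-0.064,0,-0.142],[-0.361,-0.185,-0.19],0.087],[[-0.081,0.005,-0.177],[-0.451,-0.231,-0.237],0.087]])

```text
time_s: 12.6
tool_pos: [0.5559, 0.0111, 0.1917]
tool_rot: [-146.7, -0.8, 47.8]
force: [-0.2, -0.2, -1.0]
grip_width: 0.0869
```

Run:
```python
from h import *
Rt=lean(72,0); plan([.535,-.316,.17],Rt)
```

```text
t 12.6 pos [0.5559 0.0111 0.1917] rpy [-146.7   -0.8   47.8] F [-0.2 -0.2 -1. ] w 0.0869 q [-12.  32.  31.  77. -30. 106.  67.]
total shift [-0.2568  0.1804 -0.097 ] rotvec [-0.57  -0.136 -0.406] rows 9
   1 [-0.029, 0.02, -0.011] [-0.063, -0.015, -0.045]
   2 [-0.057, 0.04, -0.022] [-0.127, -0.03, -0.09]
   3 [-0.086, 0.06, -0.032] [-0.19, -0.045, -0.135]
   4 [-0.114, 0.08, -0.043] [-0.253, -0.061, -0.18]
   5 [-0.143, 0.1, -0.054] [-0.316, -0.076, -0.225]
```

Request:
send_rows(steps=[[[-0.029,0.02,-0.011],[-0.063,-0.015,-0.045],0.087],[[-0.057,0.04,-0.022],[-0.127,-0.03,-0.09],0.087],[[-0.086,0.06,-0.032],[-0.19,-0.045,-0.135],0.087],[[-0.114,0.08,-0.043],[-0.253,-0.061,-0.18],0.087],[[-0.143,0.1,-0.054],[-0.316,-0.076,-0.225],0.087]])

```text
time_s: 13.02
tool_pos: [0.5426, -0.1699, 0.1779]
tool_rot: [-165.1, -2.2, 61.3]
force: [0.2, 0.2, 0.8]
grip_width: 0.0867
```

Run:
```python
from h import *
Rt=lean(72,0); plan([.535,-.316,.15],Rt,5)
```

```text
t 13.02 pos [ 0.5426 -0.1699  0.1779] rpy [-165.1   -2.2   61.3] F [0.2 0.2 0.8] w 0.0867 q [ -8.  24.  35.  85. -16.  91.  90.]
total shift [-0.1328  0.0672  0.0058] rotvec [-0.256 -0.062 -0.18 ] rows 5
   1 [-0.027, 0.013, 0.001] [-0.051, -0.012, -0.036]
   2 [-0.053, 0.027, 0.002] [-0.102, -0.025, -0.072]
   3 [-0.08, 0.04, 0.003] [-0.154, -0.037, -0.108]
   4 [-0.106, 0.054, 0.005] [-0.205, -0.05, -0.144]
   5 [-0.133, 0.067, 0.006] [-0.256, -0.062, -0.18]
```

Request:
send_rows(steps=[[[-0.027,0.013,0.001],[-0.051,-0.012,-0.036],0.087],[[-0.053,0.027,0.002],[-0.102,-0.025,-0.072],0.087],[[-0.08,0.04,0.003],[-0.154,-0.037,-0.108],0.087],[[-0.106,0.054,0.005],[-0.205,-0.05,-0.144],0.087],[[-0.133,0.067,0.006],[-0.256,-0.062,-0.18],0.087]])

```text
time_s: 13.43
tool_pos: [0.5341, -0.3156, 0.1493]
tool_rot: [-180.0, -0.0, 71.9]
force: [0.6, -0.2, -0.4]
grip_width: 0.0871
```

Run:
```python
from h import *
Rt=lean(72,0); plan([.535,-.316,.15],Rt,5)
cam("wrist","w13"); cam("side","s13")
c=cam("top"); crop(c,313,214,80,60,8,"t13")
```

```text
t 13.43 pos [ 0.5341 -0.3156  0.1493] rpy [-180.    -0.    71.9] F [ 0.6 -0.2 -0.4] w 0.0871 q [ -2.  19.  37.  93. -12.  72. 109.]
total shift [-0.0001  0.001  -0.0007] rotvec [-0.001 -0.    -0.001] rows 5
   1 [-0.0, 0.0, -0.0] [-0.0, -0.0, -0.0]
   2 [-0.0, 0.0, -0.0] [-0.0, -0.0, -0.0]
   3 [-0.0, 0.001, -0.0] [-0.0, -0.0, -0.001]
   4 [-0.0, 0.001, -0.001] [-0.001, -0.0, -0.001]
   5 [-0.0, 0.001, -0.001] [-0.001, -0.0, -0.001]
```

View pics/w13.png

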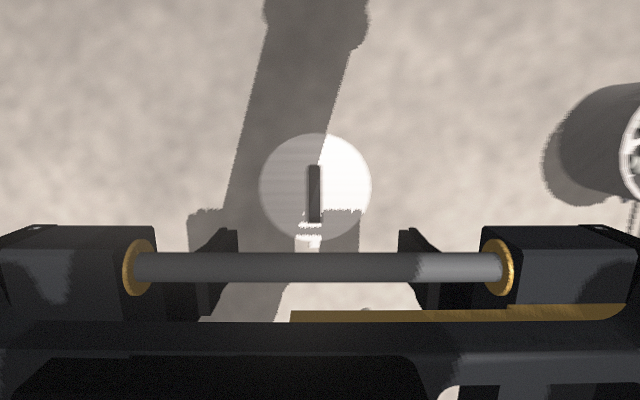

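View pics/s13.png

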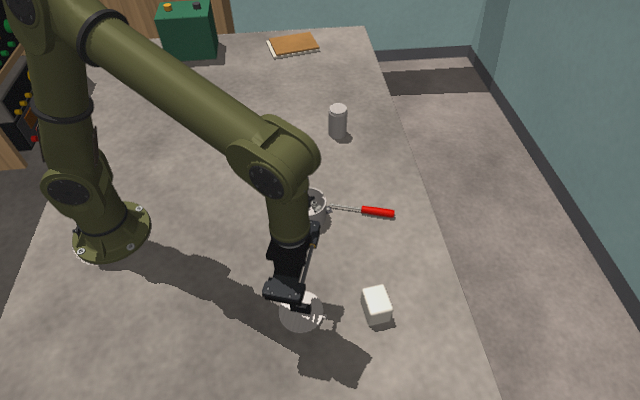

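View pics/t13.png

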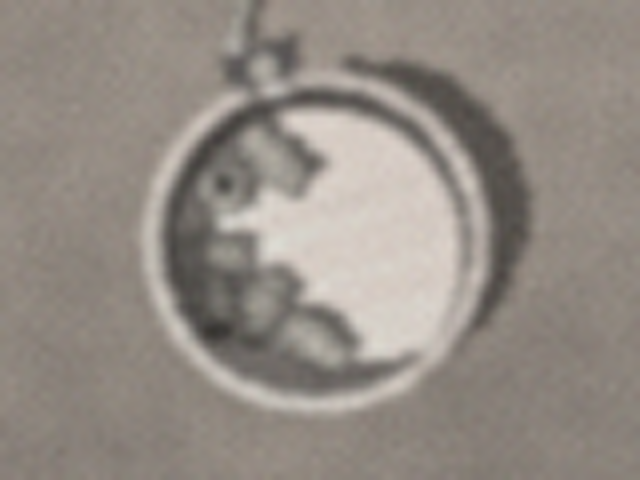

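Top crop: six adapters lie in the canister at (285,160), (225,185), (230,250), (215,290), (265,295) and (320,335). In the wrist view the lid grip at (314,193) stands parallel to the pads. Measure the lid from the wrist.

Run:
```python
from h import *
c=cam("wrist"); o,p,r=cur(); show(o)
print(onz(c,315,187,.013), circ(c,(.535,-.316),.013,.050,.064,'fall'))
g=c["pixels"].astype(float).mean(2)
for v in (170,180,190,200,205): print(v,[int(x) for x in g[v,300:328]])
crop(c,315,190,130,110,6,"w14")
```

```text
t 13.63 pos [ 0.5334 -0.3148  0.1494] rpy [-1.798e+02 -1.000e-01  7.170e+01] F [ 0.7 -0.6 -0.1] w 0.0868 q [ -2.  19.  37.  93. -12.  73. 109.]
[ 0.53118746 -0.31928639  0.013     ] (array([ 0.53589615, -0.31695145,  0.0564436 ]), np.float64(5.977294728371635e-05), 71)
170 [159, 158, 159, 158, 159, 160, 157, 160, 159, 162, 166, 131, 70, 74, 73, 79, 76, 77, 78, 77, 78, 77, 79, 79, 78, 71, 235, 255]
180 [158, 160, 156, 158, 159, 162, 158, 159, 161, 159, 167, 99, 71, 77, 74, 78, 81, 79, 79, 84, 87, 92, 93, 94, 94, 81, 149, 255]
190 [154, 154, 155, 156, 156, 156, 157, 158, 158, 158, 162, 126, 69, 74, 75, 75, 80, 84, 90, 89, 87, 89, 89, 88, 92, 81, 112, 255]
200 [153, 153, 150, 154, 152, 152, 155, 151, 158, 157, 160, 120, 65, 76, 82, 84, 82, 86, 86, 87, 89, 86, 85, 87, 88, 77, 109, 255]
205 [152, 147, 146, 149, 151, 147, 150, 148, 149, 152, 157, 138, 68, 79, 80, 79, 80, 79, 81, 82, 83, 79, 86, 84, 84, 78, 104, 255]
```

View pics/w14.png

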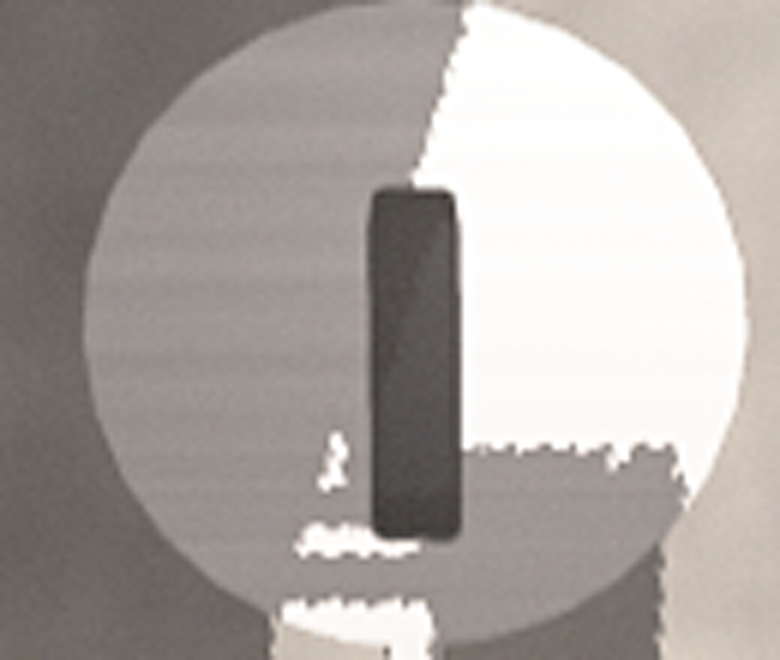

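Run:
```python
from h import *
c=cam("wrist"); print(onz(c,318.7,188,.047))
Rt=lean(71.8,0); plan([.5358,-.3168,.021],Rt)
```

```text
[ 0.52822803 -0.31163081  0.047     ]
t 13.68 pos [ 0.5344 -0.3135  0.1493] rpy [-1.798e+02 -1.000e-01  7.180e+01] F [-0.   0.7 -0.7] w 0.0872 q [ -2.  19.  37.  93. -12.  73. 109.]
total shift [-0.0029  0.0028  0.1283] rotvec [-0.004 -0.002  0.   ] rows 4
   1 [-0.001, 0.001, 0.032] [-0.001, -0.001, 0.0]
   2 [-0.001, 0.001, 0.064] [-0.002, -0.001, 0.0]
   3 [-0.002, 0.002, 0.096] [-0.003, -0.002, 0.0]
   4 [-0.003, 0.003, 0.128] [-0.004, -0.002, 0.0]
```

Request:
send_rows(steps=[[[-0.001,0.001,0.032],[0,0,0],0.087],[[-0.001,0.002,0.064],[0,0,0],0.087],[[-0.002,0.002,0.096],[0,0,0],0.087],[[-0.002,0.002,0.118],[0,0,0],0.06],[[-0.002,0.002,0.126],[0,0,0],0.05]])

```text
time_s: 14.1
tool_pos: [0.5338, -0.313, 0.0189]
tool_rot: [-179.4, -0.1, 72.0]
force: [-0.1, -0.5, -0.4]
grip_width: 0.0803
```

Run:
```python
from h import *
Rt=lean(71.8,0); plan([.5360,-.3165,.020],Rt)
```

```text
t 14.1 pos [ 0.5338 -0.313   0.0189] rpy [-1.794e+02 -1.000e-01  7.200e+01] F [-0.1 -0.5 -0.4] w 0.0803 q [  1.  27.  34.  99. -17.  60. 113.]
total shift [-0.0026  0.0031 -0.0011] rotvec [-0.01  -0.002  0.003] rows 1
   1 [-0.003, 0.003, -0.001] [-0.01, -0.002, 0.003]
```

Request:
send_rows(steps=[[[-0.003,0.003,-0.002],[-0.01,0,0.003],0.0],[[-0.003,0.003,-0.002],[-0.01,0,0.003],0.0],[[-0.003,0.003,-0.002],[-0.01,0,0.003],0.0],[[-0.003,0.003,-0.002],[-0.01,0,0.003],0.0],[[-0.003,0.003,-0.002],[-0.01,0,0.003],0.0]], grip_force=20)

```text
time_s: 14.52
tool_pos: [0.5383, -0.3204, 0.0266]
tool_rot: [179.5, -0.1, 71.7]
force: [0.9, -0.3, 0.1]
grip_width: 0.0485
```

Request:
send_rows(steps=[[[0,0,0],[0,0,0],0.0],[[0,0,0],[0,0,0],0.0],[[0,0,0],[0,0,0],0.0],[[0,0,0],[0,0,0],0.0],[[0,0,0],[0,0,0],0.0]])

```text
time_s: 14.93
tool_pos: [0.5372, -0.3198, 0.0249]
tool_rot: [179.6, -0.1, 71.7]
force: [0.3, 1.0, -0.1]
grip_width: 0.015
```

Request:
send_rows(steps=[[[0,0,0],[0,0,0],0.0],[[0,0,0],[0,0,0],0.0],[[0,0,0],[0,0,0],0.0],[[0,0,0],[0,0,0],0.0],[[0,0,0],[0,0,0],0.0]])

```text
time_s: 15.35
tool_pos: [0.5373, -0.3198, 0.025]
tool_rot: [179.6, -0.1, 71.7]
force: [-0.3, 1.5, 1.0]
grip_width: 0.0125
```

Run:
```python
from h import *
o,p,r=cur(); show(o)
c=cam("wrist","w15")
```

```text
t 15.35 pos [ 0.5373 -0.3198  0.025 ] rpy [ 1.796e+02 -1.000e-01  7.170e+01] F [-0.3  1.5  1. ] w 0.0125 q [  1.  26.  35.  99. -17.  60. 113.]
```

View pics/w15.png

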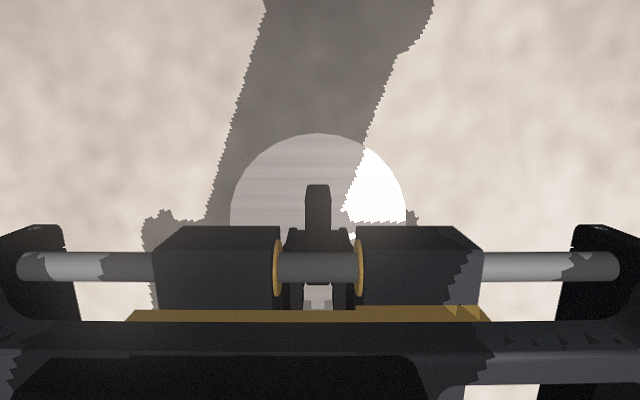

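The fingers have closed on the grip bar (12.5 mm, wrist view (318,205)). Lift straight up.

Request:
send_rows(steps=[[[0,0,-0.01],[0,0,0],0.0],[[0,0,-0.03],[0,0,0],0.0],[[0,0,-0.06],[0,0,0],0.0],[[0,0,-0.09],[0,0,0],0.0],[[0,0,-0.12],[0,0,0],0.0]], grip_force=30)

```text
time_s: 15.82
tool_pos: [0.5357, -0.3203, 0.1465]
tool_rot: [179.7, -0.0, 71.6]
force: [0.7, -0.8, -1.3]
grip_width: 0.0119
```

Run:
```python
from h import *
c=cam("wrist","w16"); cam("side","s16")
Rt=lean(105.9,0); plan([.582,-.0075,.15],Rt)
```

```text
t 15.92 pos [ 0.5391 -0.3227  0.1514] rpy [179.1   0.   71.6] F [-0.1 -0.5 -0.7] w 0.0117 q [ -2.  19.  37.  92. -12.  72. 110.]
total shift [ 3.127e-01 -5.850e-02  2.000e-04] rotvec [ 0.016  0.006 -0.598] rows 8
   1 [0.039, -0.007, 0.0] [0.002, 0.001, -0.075]
   2 [0.078, -0.015, 0.0] [0.004, 0.001, -0.149]
   3 [0.117, -0.022, 0.0] [0.006, 0.002, -0.224]
   4 [0.156, -0.029, 0.0] [0.008, 0.003, -0.299]
   5 [0.195, -0.037, 0.0] [0.01, 0.004, -0.374]
```

View pics/w16.png

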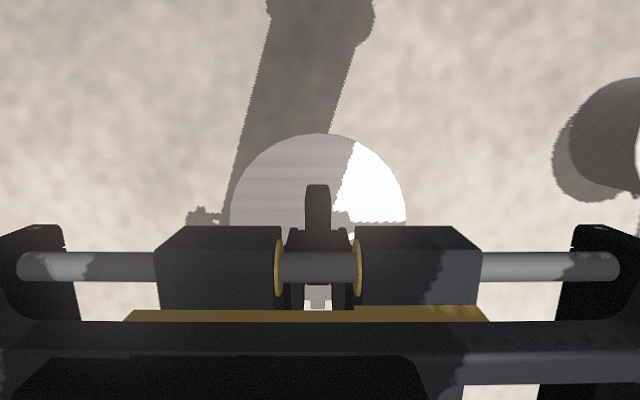

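View pics/s16.png

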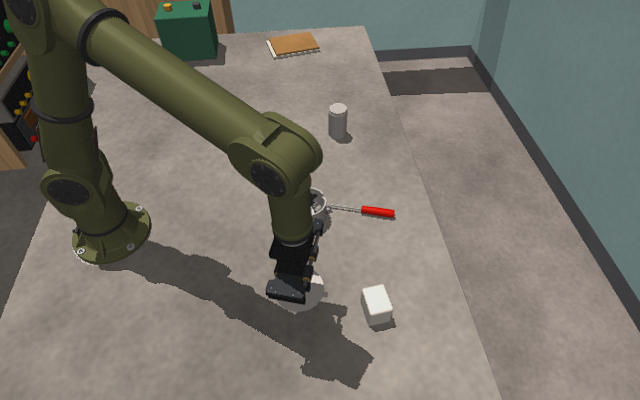

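Lid is held level: the disc looks unchanged in the wrist view, tab at (317,297). Carry it towards the canister.

Request:
send_rows(steps=[[[0.03,-0.006,0],[0,0,-0.075],0.0],[[0.066,-0.013,0],[0,0,-0.149],0.0],[[0.1,-0.02,0],[0,0,-0.224],0.0],[[0.13,-0.026,0],[0,0,-0.299],0.0],[[0.155,-0.03,0],[0,0,-0.374],0.0]])

```text
time_s: 16.33
tool_pos: [0.5563, -0.1605, 0.1445]
tool_rot: [179.7, 0.0, 93.4]
force: [0.2, 0.3, -1.0]
grip_width: 0.0121
```

Run:
```python
from h import *
c=cam("wrist","w17"); cam("top","t17")
Rt=lean(105.9,0); plan([.582,-.0075,.15],Rt)
```

```text
t 16.43 pos [ 0.5576 -0.1567  0.1443] rpy [ 1.797e+02 -1.000e-01  9.370e+01] F [ 0.7  1.3 -2. ] w 0.0119 q [-13.  12.  30.  99.  -7.  70. 112.]
total shift [ 0.1473  0.034  -0.0052] rotvec [ 0.006 -0.001 -0.213] rows 4
   1 [0.037, 0.009, -0.001] [0.002, -0.0, -0.053]
   2 [0.074, 0.017, -0.003] [0.003, -0.001, -0.107]
   3 [0.11, 0.026, -0.004] [0.005, -0.001, -0.16]
   4 [0.147, 0.034, -0.005] [0.006, -0.001, -0.213]
```

View pics/w17.png

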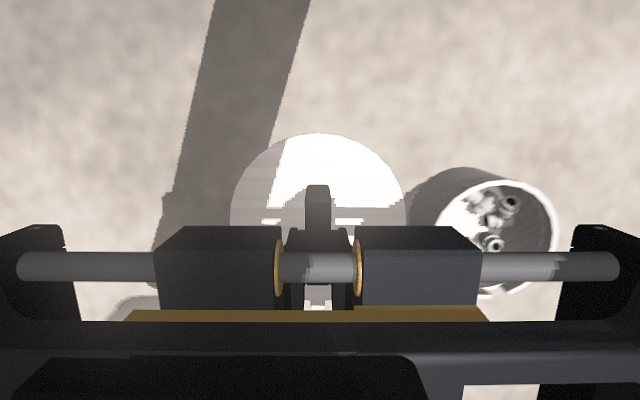

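View pics/t17.png

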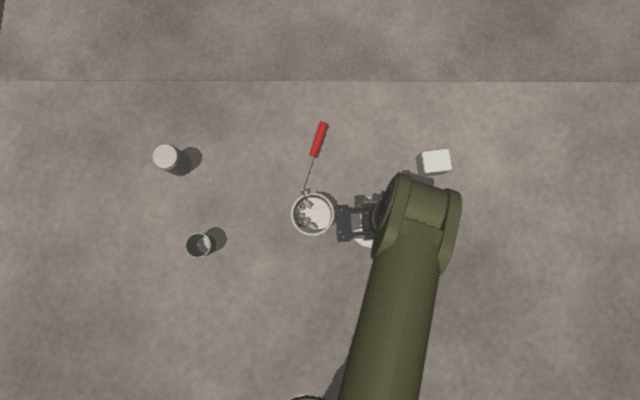

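The wrist view now shows both the lid arc (230–405, 133–225) and the canister rim arc (437–558, 180–290), so I can measure the two in one picture.

```bash
cat >> h.py <<'E'
def arcfit(c,ctr,z,r0,r1,R0,mode,box,it=4):
    ctr=np.array(ctr[:2],float); rs=np.arange(r0,r1,.0004)
    for k in range(it):
        pts=[]
        for a in np.linspace(0,2*np.pi,180,endpoint=False):
            P=[(ctr[0]+r*np.cos(a),ctr[1]+r*np.sin(a),z) for r in rs]
            u,v=proj(c,P[len(P)//2])
            if not(box[0]<u<box[2] and box[1]<v<box[3]): continue
            s=samp(c,P); g=np.gradient(s); i=np.argmax(s) if mode=='ridge' else np.argmax(np.abs(g)) if mode=='edge' else np.argmin(g)
            if 0<i<len(rs)-1: pts.append(P[i][:2])
        pts=np.array(pts); f=lambda p:np.hypot(*(pts-p).T)-R0
        s=least_squares(f,ctr,loss='soft_l1',f_scale=.0005); ctr=s.x
    return ctr,np.median(np.abs(f(ctr))),len(pts)
E
python3 - <<'E'
from h import *
c=cam("wrist"); o,p,r=cur(); show(o); crop(c,498,232,120,100,6,"w18")
zt=p[2]-.012
L=arcfit(c,p,zt,.050,.064,.057,'edge',(225,125,410,205)); print("lid",L, "tool axes off",r.inv().apply([*(L[0]-p[:2]),0]))
for m,R0,r0,r1 in(('ridge',.052,.047,.057),('fall',.054,.050,.058)):
    C=arcfit(c,(.582,-.0075),.075,r0,r1,R0,m,(430,170,570,225)); print("can",m,C)
    print(np.round([C[0][0]-L[0][0],C[0][1]-L[0][1]],4))
E
```

```text
t 16.48 pos [ 0.5569 -0.1603  0.1444] rpy [179.7   0.   93.4] F [-0.4 -0.3 -1.9] w 0.0118 q [-13.  12.  30.  99.  -7.  70. 112.]
lid (array([ 0.55631933, -0.15670402]), np.float64(0.0001972132578450178), 77) tool axes off [ 3.59333981e-03 -3.19586430e-04 -3.56805449e-06]
can ridge (array([ 0.58296562, -0.0111971 ]), np.float64(0.00020402123252290238), 72)
[0.0266 0.1455]
can fall (array([ 0.58250494, -0.01083408]), np.float64(2.7378581145643538e-05), 72)
[0.0262 0.1459]
```

View pics/w18.png

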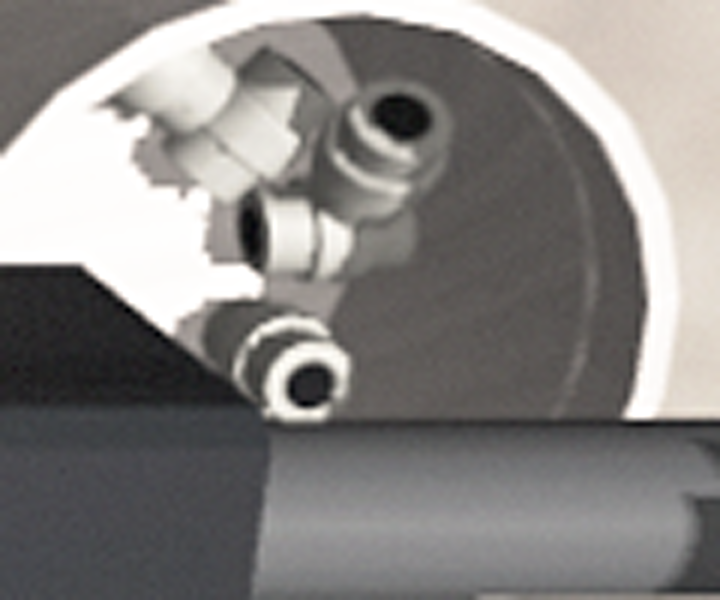

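Request:
send_rows(steps=[[[0.03,0.007,0],[0,0,-0.045],0.0],[[0.065,0.016,0],[0,0,-0.09],0.0],[[0.1,0.025,0],[0,0,-0.135],0.0],[[0.13,0.032,0],[0,0,-0.18],0.0],[[0.144,0.035,0],[0,0,-0.217],0.0]])

```text
time_s: 16.9
tool_pos: [0.5841, -0.0136, 0.1445]
tool_rot: [179.7, 0.1, 105.9]
force: [-0.3, 0.5, -0.5]
grip_width: 0.0119
```

Request:
send_rows(steps=[[[0,0,0.005],[0,0,0],0.0],[[0,0,0.01],[0,0,0],0.0],[[0,0,0.015],[0,0,0],0.0],[[0,0,0.015],[0,0,0],0.0],[[0,0,0.015],[0,0,0],0.0]])

```text
time_s: 17.32
tool_pos: [0.5831, -0.02, 0.1293]
tool_rot: [179.7, 0.2, 105.3]
force: [0.1, -1.0, -1.6]
grip_width: 0.0122
```

Run:
```python
from h import *
P=[]
for n in ("wrist","side","top"):
    c=cam(n,n[0]+"19"); o,p,r=cur(); show(o)
    if n=="side": crop(c,308,205,120,90,6,"s19c")
    if n=="top": crop(c,313,214,120,90,6,"t19c")
```

```text
t 17.37 pos [ 0.5835 -0.0195  0.1297] rpy [179.7   0.2 105.4] F [-0.8 -0.4  0.2] w 0.0121 q [-21.  13.  24.  99.  -6.  68. 109.]
t 17.42 pos [ 0.5838 -0.0191  0.13  ] rpy [179.7   0.2 105.4] F [ 0.6  1.2 -1.6] w 0.012 q [-21.  13.  24.  99.  -6.  68. 109.]
t 17.47 pos [ 0.5839 -0.0187  0.1302] rpy [179.6   0.2 105.5] F [-0.5 -0.1 -0.3] w 0.0117 q [-21.  13.  24.  99.  -6.  68. 109.]
```

View pics/w19.png

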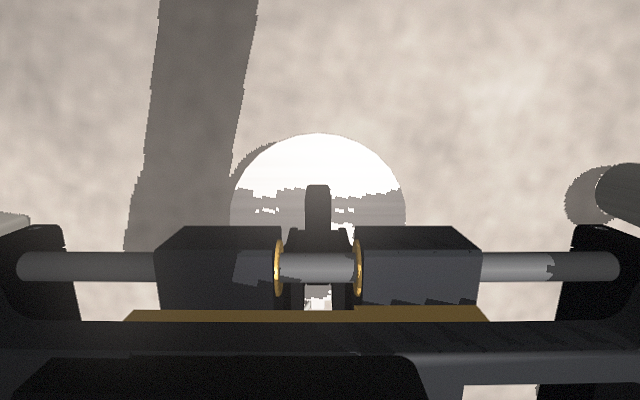

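View pics/s19c.png

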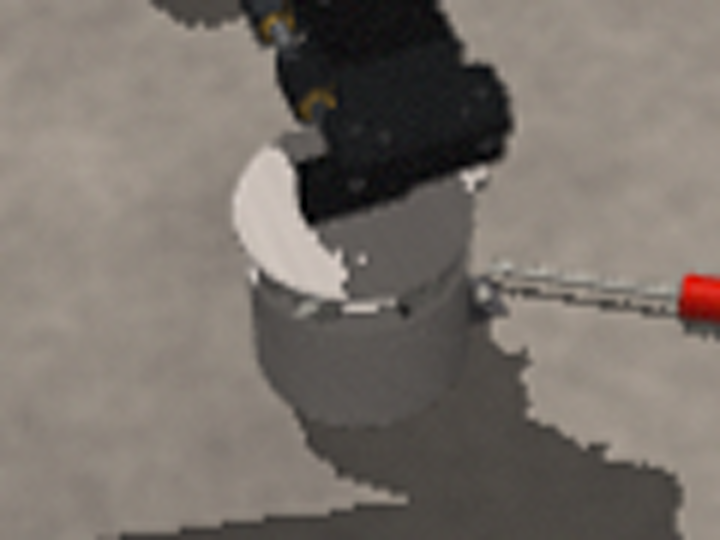

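View pics/t19c.png

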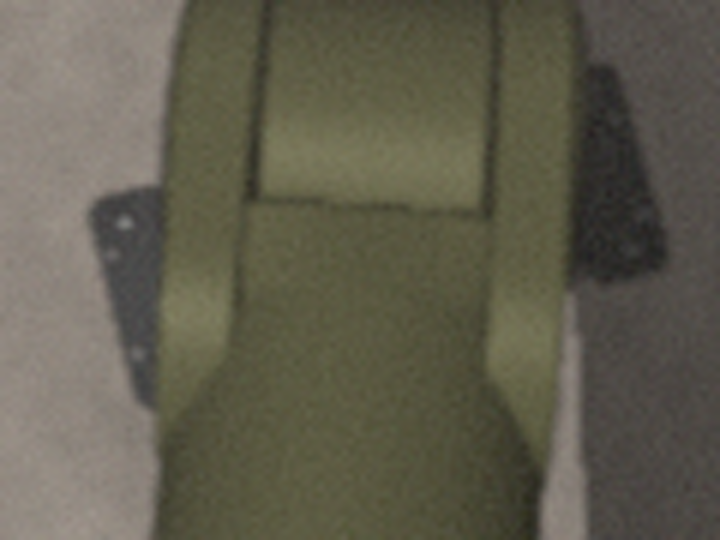

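Request:
send_rows(steps=[[[0,0,0.004],[0,0,0],0.0],[[0,0,0.008],[0,0,0],0.0],[[0,0,0.01],[0,0,0],0.0],[[0,0,0.01],[0,0,0],0.0],[[0,0,0.01],[0,0,0],0.0]])

```text
time_s: 17.88
tool_pos: [0.5837, -0.0176, 0.1196]
tool_rot: [179.7, 0.2, 105.6]
force: [0.2, 0.2, -1.2]
grip_width: 0.0118
```

Run:
```python
from h import *
for k in range(2):
  c=cam("wrist"); o,p,r=cur(); show(o)
  zt=p[2]-.012
  L=arcfit(c,p,zt,.050,.064,.057,'edge',(225,125,410,205)); print("lid W",L)
  c=cam("side"); o,p,r=cur(); show(o)
  zt=p[2]-.012
  print("lid S",arcfit(c,(.582,-.009),zt,.050,.064,.057,'edge',(290,205,318,242)),[proj(c,[.582-.057,-.009,zt]),proj(c,[.582,-.066,zt])])
crop(c,308,205,120,90,6,"s20c")
```

```text
t 17.93 pos [ 0.5839 -0.0176  0.1198] rpy [179.7   0.2 105.6] F [ 0.1  0.  -1.8] w 0.0119 q [-21.  14.  24. 100.  -6.  67. 109.]
lid W (array([ 0.58252396, -0.01809066]), np.float64(0.0002042483840412404), 77)
t 17.98 pos [ 0.5839 -0.0175  0.12  ] rpy [179.7   0.2 105.6] F [-0.   0.3 -1.7] w 0.012 q [-21.  14.  24. 100.  -6.  67. 109.]
lid S (array([ 0.58160579, -0.01675811]), np.float64(0.0005700927054419144), 36) [array([286.58014326, 195.15038863]), array([308.49235926, 208.89210106])]
t 18.03 pos [ 0.584  -0.0176  0.12  ] rpy [179.7   0.2 105.6] F [ 0.4  0.6 -0.8] w 0.0118 q [-21.  14.  24. 100.  -6.  67. 109.]
lid W (array([ 0.58280168, -0.01810554]), np.float64(0.00020036693191474372), 76)
t 18.08 pos [ 0.584  -0.0175  0.1201] rpy [179.6   0.2 105.6] F [ 0.2 -1.3 -1.4] w 0.0119 q [-21.  14.  24. 100.  -6.  67. 109.]
lid S (array([ 0.58287925, -0.01799304]), np.float64(0.0007763961933800537), 43) [array([286.57756363, 195.12562859]), array([308.4912692 , 208.86761007])]
```

View pics/s20c.png

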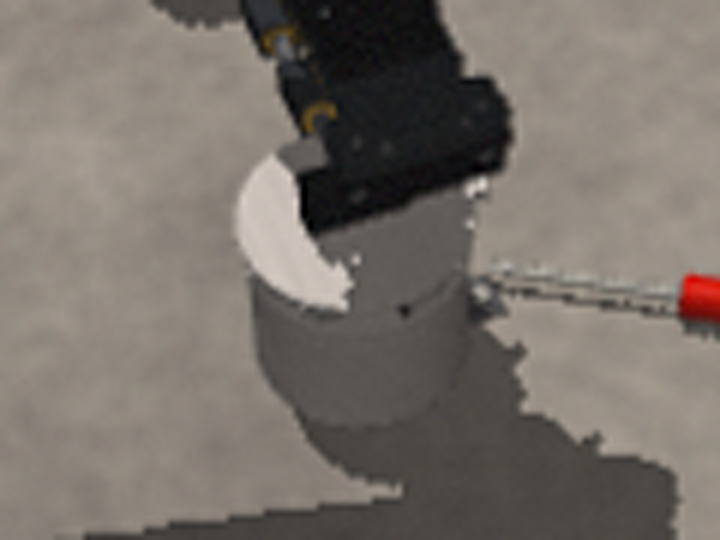

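Run:
```python
from h import *
for n in ("side","top"):
    c=dict(env.read_camera(n)); c["pixels"]=cv2.imread(f"pics/{n}0.png")[:,:,::-1]
    ctr=np.array([.582,-.0085])
    rs=np.arange(.044,.060,.0004); out=[]
    for a in range(0,360,20):
        P=[(ctr[0]+r*np.cos(np.radians(a)),ctr[1]+r*np.sin(np.radians(a)),.075) for r in rs]; s=samp(c,P); 
        w=np.clip(s-np.percentile(s,60),0,None); out.append((a,round(1e3*(w@rs)/w.sum(),1),round(1e3*rs[np.argmax(s)],1)))
    print(n,out)
    print(arcfit(c,ctr,.075,.047,.057,.052,'ridge',(0,0,640,400)))
    # centroid version, linear fit of offset
    for rad in (0.005,):
        A=[];b=[]
        for a in np.radians(np.arange(0,360,4)):
            if 0.05<a<0.55: continue
            rr=np.arange(.0465,.0575,.0003)
            for _ in range(1):
                P=[(ctr[0]+r*np.cos(a),ctr[1]+r*np.sin(a),.075) for r in rr]; s=samp(c,P)
            i=np.argmax(s); sel=slice(max(0,i-6),i+7); w=s[sel]-s[sel].min()+1e-6; A.append([np.cos(a),np.sin(a)]); b.append((w@rr[sel])/w.sum()-.052)
        A=np.array(A);b=np.array(b); s=least_squares(lambda q:A@q[:2]+q[2]-b,[0,0,0],loss='soft_l1',f_scale=.0005); print(n,"centre",ctr+s.x[:2],"dr",s.x[2])
```

```text
side [(0, np.float64(52.7), np.float64(52.8)), (20, np.float64(57.1), np.float64(58.4)), (40, np.float64(54.9), np.float64(54.8)), (60, np.float64(54.8), np.float64(54.0)), (80, np.float64(55.3), np.float64(53.6)), (100, np.float64(54.4), np.float64(55.2)), (120, np.float64(54.0), np.float64(53.6)), (140, np.float64(53.9), np.float64(53.6)), (160, np.float64(53.0), np.float64(51.6)), (180, np.float64(53.1), np.float64(52.4)), (200, np.float64(51.9), np.float64(50.8)), (220, np.float64(51.1), np.float64(51.6)), (240, np.float64(49.5), np.float64(49.6)), (260, np.float64(46.9), np.float64(48.8)), (280, np.float64(46.5), np.float64(47.2)), (300, np.float64(46.5), np.float64(44.0)), (320, np.float64(51.4), np.float64(52.0)), (340, np.float64(53.1), np.float64(53.6))]
(array([ 0.58209745, -0.00614384]), np.float64(0.0006242205629388292), 167)
side centre [ 0.58206164 -0.00571375] dr 1.8139095227896173e-05
top [(0, np.float64(53.0), np.float64(52.8)), (20, np.float64(51.9), np.float64(50.8)), (40, np.float64(52.5), np.float64(52.0)), (60, np.float64(52.2), np.float64(52.4)), (80, np.float64(52.3), np.float64(51.2)), (100, np.float64(52.1), np.float64(50.8)), (120, np.float64(52.3), np.float64(51.6)), (140, np.float64(52.4), np.float64(52.0)), (160, np.float64(52.0), np.float64(52.4)), (180, np.float64(52.6), np.float64(52.0)), (200, np.float64(52.9), np.float64(52.4)), (220, np.float64(45.8), np.float64(44.0)), (240, np.float64(45.7), np.float64(44.0)), (260, np.float64(46.3), np.float64(44.0)), (280, np.float64(47.3), np.float64(44.0)), (300, np.float64(51.1), np.float64(44.0)), (320, np.float64(51.7), np.float64(52.4)), (340, np.float64(52.6), np.float64(53.2))]
(array([ 0.58187572, -0.00879608]), np.float64(0.0005894014126584662), 160)
top centre [ 0.58219308 -0.00852636] dr 0.00023797322415016291
```

Request:
send_rows(steps=[[[0.003,0.001,0],[0,0,-0.003],0.0],[[0.006,0.001,0],[0,0,-0.005],0.0],[[0.009,0.002,0.003],[0,0,-0.005],0.0],[[0.009,0.002,0.007],[0,0,-0.005],0.0],[[0.009,0.002,0.01],[0,0,-0.005],0.0]])

```text
time_s: 18.6
tool_pos: [0.5832, -0.0078, 0.1093]
tool_rot: [179.7, 0.1, 105.9]
force: [-0.1, 0.2, -2.1]
grip_width: 0.0119
```

Request:
send_rows(steps=[[[0,0,0],[0,0,0],0.0],[[0,0,0],[0,0,0],0.0],[[0,0,0],[0,0,0],0.0],[[0,0,0],[0,0,0],0.0],[[0,0,0],[0,0,0],0.0]])

```text
time_s: 19.02
tool_pos: [0.5836, -0.0085, 0.1101]
tool_rot: [179.6, 0.2, 105.8]
force: [0.1, 0.1, -0.5]
grip_width: 0.0121
```

Run:
```python
from h import *
c=cam("wrist","w21"); o,p,r=cur(); show(o); zt=p[2]-.012
print("lid W",arcfit(c,p,zt,.050,.064,.057,'edge',(225,125,410,205)))
c=cam("side"); o,p,r=cur(); show(o)
print("lid S",arcfit(c,(.582,-.009),zt,.050,.064,.057,'edge',(290,205,318,242)))
crop(c,308,205,80,60,8,"s21c")
```

```text
t 19.07 pos [ 0.5836 -0.0085  0.1101] rpy [179.6   0.2 105.8] F [-0.5 -1.  -0.8] w 0.0119 q [-22.  14.  23. 101.  -6.  66. 109.]
lid W (array([ 0.58245179, -0.00910944]), np.float64(0.00020499605391406314), 76)
t 19.12 pos [ 0.5836 -0.0085  0.1101] rpy [179.7   0.2 105.8] F [ 0.3  1.5 -0.8] w 0.0118 q [-22.  14.  23. 101.  -6.  66. 109.]
lid S (array([ 0.58318619, -0.00952177]), np.float64(0.0008393631503731194), 43)
```

View pics/s21c.png

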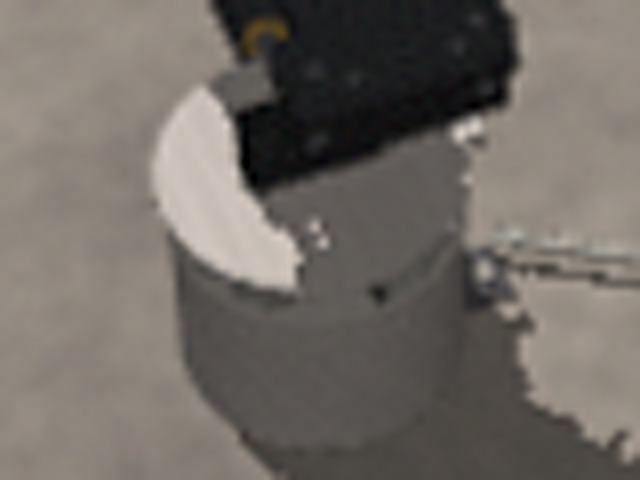

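View pics/w21.png

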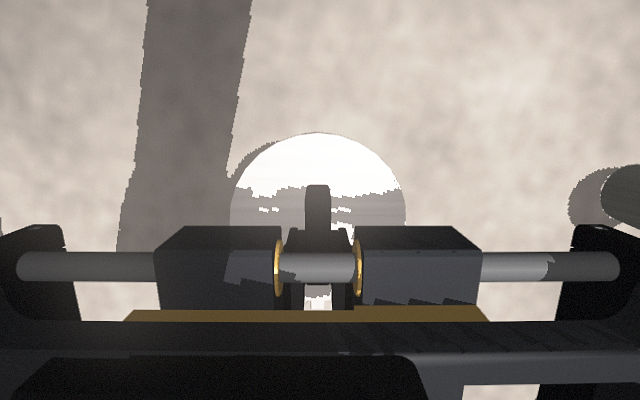

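Lid is at (0.583, −0.009), with the three camera estimates for the canister spread around it, and the tab is over the notch side at crop (465,130). Lower gently, watching the force.

Request:
send_rows(steps=[[[0,0,0.002],[0,0,0],0.0],[[0,0,0.004],[0,0,0],0.0],[[0,0,0.006],[0,0,0],0.0],[[0,0,0.008],[0,0,0],0.0],[[0,0,0.01],[0,0,0],0.0]])

```text
time_s: 19.53
tool_pos: [0.5834, -0.0084, 0.0996]
tool_rot: [179.7, 0.2, 105.8]
force: [-0.2, -1.2, 0.0]
grip_width: 0.0118
```

Run:
```python
from h import *
o,p,r=cur(); show(o); print(o["wrist_torque"])
```

```text
t 19.53 pos [ 0.5834 -0.0084  0.0996] rpy [179.7   0.2 105.8] F [-0.2 -1.2  0. ] w 0.0118 q [-22.  15.  23. 101.  -6.  65. 109.]
[ 0.05630757 -0.02132505 -0.02298956]
```

Request:
send_rows(steps=[[[0,0,0.001],[0,0,0],0.0],[[0,0,0.002],[0,0,0],0.0],[[0,0,0.003],[0,0,0],0.0],[[0,0,0.004],[0,0,0],0.0],[[0,0,0.004],[0,0,0],0.0]])

```text
time_s: 19.95
tool_pos: [0.5835, -0.0084, 0.0957]
tool_rot: [179.7, 0.2, 105.8]
force: [-0.4, 0.5, -1.6]
grip_width: 0.0121
```

Run:
```python
from h import *
o,p,r=cur(); show(o); print(o["wrist_torque"])
```

```text
t 19.95 pos [ 0.5835 -0.0084  0.0957] rpy [179.7   0.2 105.8] F [-0.4  0.5 -1.6] w 0.0121 q [-22.  15.  23. 101.  -6.  65. 109.]
[ 0.10213063 -0.0014515   0.02966473]
```

No contact force and the tab is below rim level, so it is in the notch. The last few millimetres.

Request:
send_rows(steps=[[[0,0,0.001],[0,0,0],0.0],[[0,0,0.002],[0,0,0],0.0],[[0,0,0.003],[0,0,0],0.0],[[0,0,0.003],[0,0,0],0.0],[[0,0,0.003],[0,0,0],0.0]])

```text
time_s: 20.37
tool_pos: [0.5835, -0.0084, 0.0928]
tool_rot: [179.7, 0.2, 105.8]
force: [0.2, -0.6, -0.4]
grip_width: 0.012
```

Run:
```python
from h import *
o,p,r=cur(); show(o); print(o["wrist_torque"])
```

```text
t 20.37 pos [ 0.5835 -0.0084  0.0928] rpy [179.7   0.2 105.8] F [ 0.2 -0.6 -0.4] w 0.012 q [-22.  15.  23. 102.  -6.  64. 109.]
[ 0.03037239  0.02419005 -0.02957094]
```

Request:
send_rows(steps=[[[0,0,0.0005],[0,0,0],0.0],[[0,0,0.001],[0,0,0],0.0],[[0,0,0.0015],[0,0,0],0.0],[[0,0,0.0015],[0,0,0],0.0],[[0,0,0.0015],[0,0,0],0.0]])

```text
time_s: 20.78
tool_pos: [0.5837, -0.0085, 0.0919]
tool_rot: [179.6, 0.2, 105.8]
force: [-1.7, -0.0, 3.0]
grip_width: 0.0123
```

Run:
```python
from h import *
o,p,r=cur(); show(o); print(o["wrist_torque"])
```

```text
t 20.78 pos [ 0.5837 -0.0085  0.0919] rpy [179.6   0.2 105.8] F [-1.7 -0.   3. ] w 0.0123 q [-22.  15.  23. 102.  -6.  64. 109.]
[ 0.03876064  0.38718922 -0.02110612]
```

Light contact (3 N) at exactly the seated height. Open the gripper.

Request:
send_rows(steps=[[[0,0,0],[0,0,0],0.04],[[0,0,0],[0,0,0],0.04],[[0,0,0],[0,0,0],0.04],[[0,0,0],[0,0,0],0.04],[[0,0,0],[0,0,0],0.04]])

```text
time_s: 21.2
tool_pos: [0.5835, -0.0084, 0.0912]
tool_rot: [179.7, 0.2, 105.8]
force: [0.3, 0.7, 0.1]
grip_width: 0.0357
```

Request:
send_rows(steps=[[[0,0,-0.01],[0,0,0],0.05],[[0,0,-0.03],[0,0,0],0.05],[[0,0,-0.06],[0,0,0],0.05],[[0,0,-0.09],[0,0,0],0.05],[[0,0,-0.12],[0,0,0],0.05]])

```text
time_s: 21.62
tool_pos: [0.5826, -0.0084, 0.2133]
tool_rot: [179.7, 0.2, 105.8]
force: [0.6, -0.7, 0.3]
grip_width: 0.0497
```

Request:
send_rows(steps=[[[-0.03,-0.005,0],[0,0,0],0.05],[[-0.06,-0.01,0],[0,0,0],0.05],[[-0.1,-0.02,0],[0,0,0],0.05],[[-0.135,-0.03,0],[0,0,0],0.05],[[-0.17,-0.04,0],[0,0,0],0.05]])

```text
time_s: 22.03
tool_pos: [0.5907, -0.1846, 0.2127]
tool_rot: [179.6, 0.2, 105.9]
force: [1.3, -0.6, -0.3]
grip_width: 0.0502
```

Run:
```python
from h import *
o,p,r=cur(); show(o)
c=cam("side","s22"); crop(c,308,210,80,60,8,"s22c"); 
print("S disc",circ(c,(.582,-.007),.080,.050,.064,'fall'))
c=cam("top","t22"); crop(c,313,214,80,60,8,"t22c"); print("T disc",circ(c,(.582,-.007),.080,.050,.064,'fall'))
cam("wrist","w22")
```

```text
t 22.03 pos [ 0.5907 -0.1846  0.2127] rpy [179.6   0.2 105.9] F [ 1.3 -0.6 -0.3] w 0.0502 q [-10.  15.  30.  88.  -8.  78. 127.]
S disc (array([ 0.58136827, -0.00766328,  0.05669097]), np.float64(0.001175657421987348), 64)
T disc (array([ 0.58098918, -0.00892415,  0.05677762]), np.float64(0.0002782925169934197), 71)
```

View pics/s22c.png

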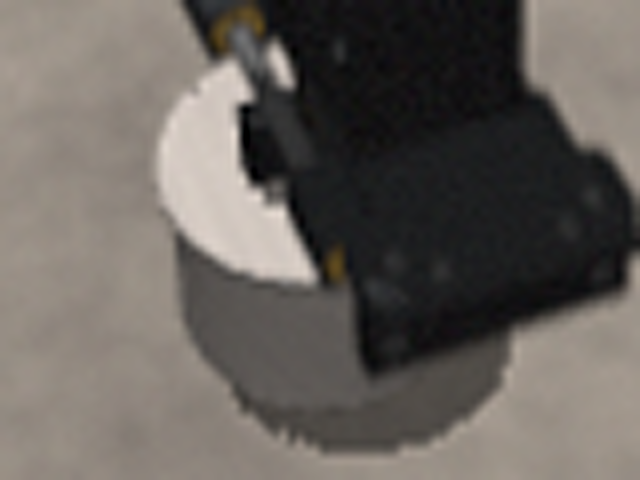

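View pics/t22.png

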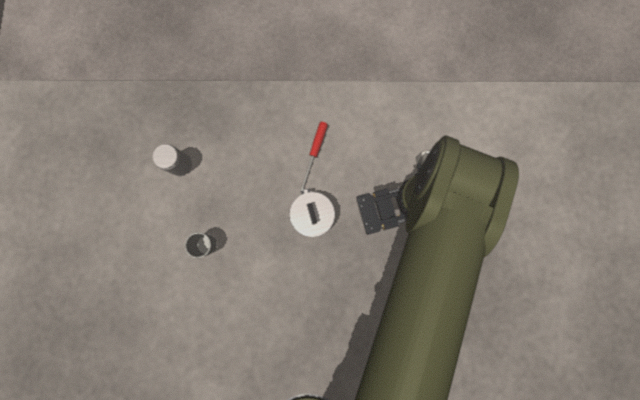

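View pics/w22.png

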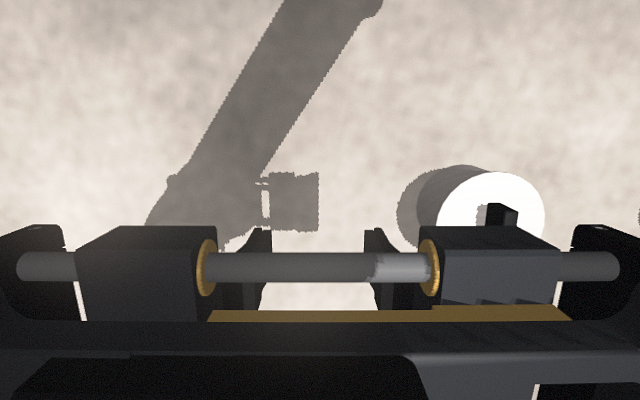

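View pics/t22c.png

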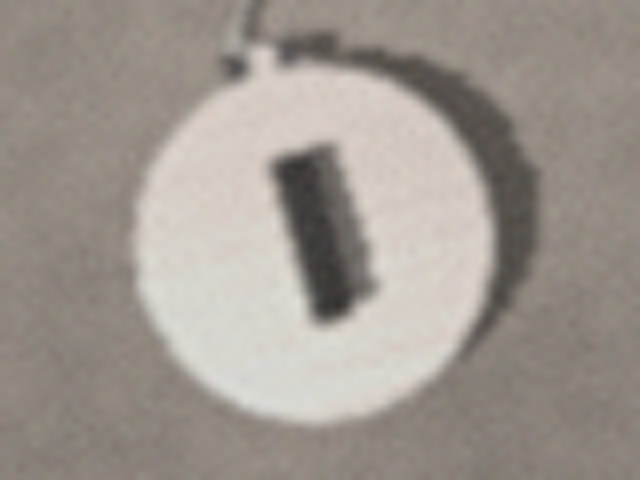

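Top view: lid disc at (313,214), centred on the canister, tab at crop (265,55) in the notch between the ear's edges. Move the arm aside for a clear side view.

Request:
send_rows(steps=[[[-0.035,0,0],[0,0,0],0.05],[[-0.075,0,0],[0,0,0],0.05],[[-0.115,0,0],[0,0,0],0.05],[[-0.15,0,0],[0,0,0],0.05],[[-0.17,0,0],[0,0,0],0.05]])

```text
time_s: 22.6
tool_pos: [0.6373, -0.3492, 0.2119]
tool_rot: [179.7, 0.2, 105.8]
force: [-1.7, -0.7, 0.2]
grip_width: 0.05
```

Run:
```python
from h import *
o,p,r=cur(); show(o)
c=cam("side","s23"); crop(c,308,205,80,60,8,"s23c"); 
print("S disc",circ(c,(.582,-.007),.080,.050,.064,'fall'))
```

```text
t 22.6 pos [ 0.6373 -0.3492  0.2119] rpy [179.7   0.2 105.8] F [-1.7 -0.7  0.2] w 0.05 q [  6.  30.  32.  71. -16.  83. 142.]
S disc (array([ 0.58141865, -0.00753299,  0.05666566]), np.float64(0.000699299420007727), 66)
```

View pics/s23.png

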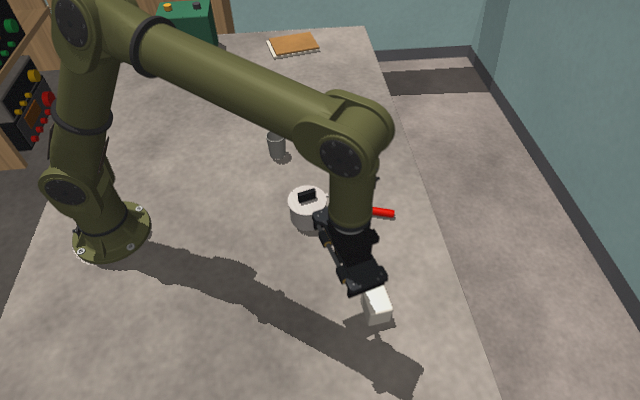

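View pics/s23c.png

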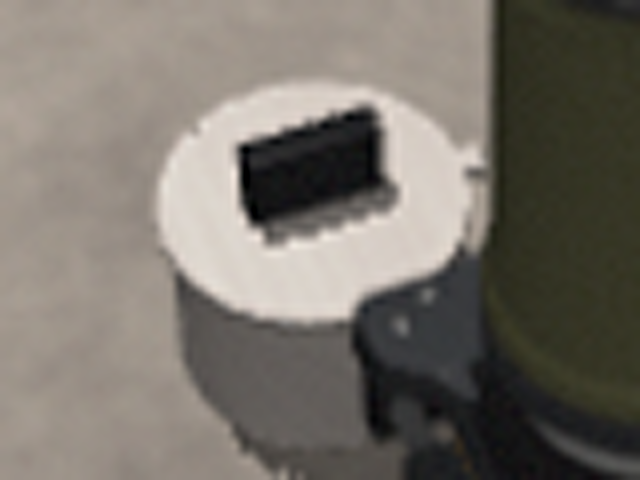

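Side view: the lid lies flat on the canister at (308,200), the cup stands at (276,145), and the tool hangs clear above the clock. Handing in.

Run:
```python
from cell import env
print(env.sign_off())
```

```text
the job is handed in; nothing more can be done
None
```

I poured all six adapters into the canister, stood the empty cup upright back at its starting spot, and closed the lid with its tab in the notch. I handed in after 22.6 s of the 69 s allowed.

**Adapters:** before the lid went on, the top view showed six in the canister. The cup looked empty from both the wrist and the top camera.

**Lid:** it went down without resistance until a light 3 N contact. That was at a measured tool height of 91.9 mm, against 92 mm expected for a fully seated lid. After release the top view showed the tab in the notch. Both the top and side views show the disc flat and centred: fitted radius 56.7 mm at 80 mm height, against 57 mm nominal.

**Bystanders:** I never went near the drink can, the screwdriver or the clock. The last pictures show the can and the clock where they were. In the last side view the arm hides part of the screwdriver, but the top view just before showed it in place.

**Disagreements:**
- The three cameras differed by up to 5 mm on the canister's y position, from −6 to −11 mm. I used about −8.5 mm, and the lid dropped in freely there.
- In the last side picture the gripper hides part of the canister's front right. Flatness there rests on the disc fit and the seated height.

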